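# Prise open the transfer case and present its lift-out carrier level

### The job

Prise up the flush cover of the grey case with the screwdriver's blade in its front notch, swing it back well past upright and lay the screwdriver on the worktop. Then lift the carrier straight out by its handle, without tipping its two loose modules, and finish while holding it level and still over the case, about 10 cm above the rim, for the visual check. Leave the tape roll, the foam pad and the windowed blue box alone.

Things in the scene. Friction and masses are not known exactly. Their poses are not given: they have to be found in the camera images.
- case: grey plastic case, fixed to the worktop; 102 mm along its x, 152 mm along its y, walls 6 mm, open-top rim 58 mm above its underside, 62 mm high with the cover shut. Origin: centre of its underside; x points from the front (the side with the notch, towards the robot) to the hinge at the back, z up. It has a bottom 5 mm thick
- pry_notch (a point): middle of the mouth of the notch in the top of the case's front wall, on the outer face: a slot 26 mm wide along y, from 48 to 58 mm above the worktop, open through the 6 mm wall and bounded above by the cover's underside; the handle inside begins about 20 mm behind the mouth and stays 11 mm below the cover. Axes as the case
- cover_hinge (a point): middle of the cover's hinge axis, 55 mm behind the case's centre, 59 mm above the worktop; the axis runs along the case's y. Its own frame turns with the cover
- cover_edge (a point): middle of the cover's free front edge, half-way through its thickness, 106 mm from the hinge axis. The cover is a plate 4 mm thick, 102 x 152 mm, flush with the walls on the outside
- cover (a joint): cover angle in rad: 0 shut, pi/2 upright, stop at 2.0 (leaning back). A stiff hinge: it needs about 0.6 N at the front edge and the cover stays wherever it is left
- driver_grip (a point): about the middle of the screwdriver's six-sided orange handle, where it balances; the handle is 16 mm thick and 85 mm long, lying on the worktop (this point 7 mm up). The shaft points along this frame's -y; z is up as it lies
- driver_tip (a point): end of the screwdriver's blade, 100 mm from driver_grip along -y; the shaft is a bare rod 4 mm thick and 60 mm long
- carrier_handle (a point): centre of the bar of the carrier's bridge handle: a black bar 60 mm along x, 12 mm thick along y, 14 mm high, on two posts. It lies 35 mm above the carrier's underside; free space of 25 mm and more on both y sides, above the seats
- carrier: lift-out carrier, aluminium plate 84 mm (x) by 134 mm (y), 4 mm thick with a 9 mm rim, 42 mm high with the handle, 0.16 kg; stands on the case's bottom with 3 mm of play all round. Origin: centre of its underside; axes as the case
- unit_left_mid (a point): centre of the left loose black module (22 x 66 x 8 mm), lying in the carrier's seat at +48 mm y, on the 4 mm plate, inside a rim 5 mm deep with 2 mm of play; its long side (own y) lies along the carrier's x
- unit_right_mid (a point): centre of the right loose module, the same, in the seat at -48 mm y
- tape: black tape roll, 64 mm across, 19 mm high; leave it alone. Origin: centre of its underside
- pad: foam pad, 24 x 44 x 13 mm; leave it alone. Origin: centre of its underside
- box: small blue open box with dark windows, 93 x 137 x 74 mm; leave it alone. Origin: centre of its underside
Mind the look-alikes: they are no part of the job. Of the things that look like the part that bears driver_grip, the larger one is meant.

How it is judged:
By the outcome, as a careful person would: the job done as asked, in the order asked, and still so for the second after the job is handed in, while the arm keeps its last pose, push and grip.
It also fails if it takes over 67 s, if anything falls off the work surface, if the arm or the gripper's body presses on something with over 40 N, if the wrist force passes 120 N, or if a joint passes its speed limit or range.

### The arm

A 6-joint arm with a two-finger parallel gripper is mounted at the origin on a cart in front of the work surface, level with it; the furniture and walls round the work are solid. World frame = base frame: x ahead of the robot, y to its left, z up, the work surface at z = 0. Lengths are in m, angles in rad, forces in N, time in s.
With the tool pointing down it reaches from about 0.3 to 0.85 m from the base axis. Payload 4.2 kg.
Tool frame: the origin (TCP) lies between the finger pads; the fingertips stand 22 mm ahead of it and the grasp point (between the pads) lies 3 mm ahead of it (manip.finger_overhang is the distance from the TCP to the fingertips, in m); x points along the fingers, y is the direction in which the jaws open and shut, and the axes are right-handed (so a half turn about x gives the same grasp; the last joint's range is limited). The gripper opens to 91 mm and grips with 3 to 60 N. Pads are 32 mm wide; open, the fingers measure 118 mm over their backs; the gripper's body (76 mm by 178 mm) begins 60 mm behind the grasp point.
Start: joints at [1.284, 0.32, 1.565, -0, 1.257, -0.02], TCP at [0.152, 0.555, 0.236] pointing down, gripper open.
Joint ranges: [-3.11, 3.11], [-0.84, 2.01], [0.21, 2.61], [-1.34, 4.49], [0.05, 2.63], [-2.56, 2.56]. Speed limits (rad/s): [2.57, 2.57, 3.14, 3.14, 3.14, 3.14].

### API

Orientations are given as a 3x3 rotation matrix whose columns are the frame's x, y, z axes.
In Python, from station import manip gives the robot as it stands.
- The arm moves only by the shell command python3 -m handwheel 'ROWS' [FORCE]. ROWS is JSON, a list of rows, each a list of 3 entries, a list of its own where there are three numbers: the shift along the tool's x, y, z in mm, then the turn, a rotation vector about the tool's x, y, z in rad, then the closure in counts, from 0 (fully open) to 255 (shut). A call has exactly 5 rows; each row shifts and turns the commanded pose from where the row before left it, along the tool's axes as they then stand; what a row does not reach is not made up. A row lasts 1/12 s, in which the tool goes at most 41.7 mm and 7.16 degrees, less where a joint would pass 70% of its speed; a pose out of reach is approached as far as the arm can. A call is refused whole if a number of a shift passes 41.7 or a number of a turn 0.125, either way. A call with a gripper value outside its range is refused whole. The fingers move at their own pace and stop on an object; FORCE is the grip in N (left out, the last holds). Time passes only in rows, so rows that do not move let the fingers close, or fill a call up. It gives the time, the measured TCP pose, the force and the opening at its end, in the units of the state.
- manip.get_state(): the state, without advancing time (a new reading comes with each control period).
- manip.get_image(name): name is "scene" or "top" or "wrist"; returns a dict with "img" (384x512x3 uint8, red, green, blue), "z_map" (384x512 float32, m along the optical axis (not along the pixel's ray), 0 where there is no reading), "fov_y" (degrees; the focal length in pixels is half the picture's height over the tangent of half this angle, whatever the lens; pixels are square), "cx", "cy" (the principal point, pixels), "k1" (the pictures are not rectified: a ray, as slopes to the right and down, at radius r is drawn at 1 + k1 r^2 times it, then the intrinsics apply), "origin" and "rotation" of the camera in the world. Camera axes: x right, y down, z forward; pixel columns grow to the right and rows downward; lengths in m; the calibration is good to about 2 mm. A picture is of the moment at which its call begins.
- manip.job_done(): hands the job in, once; it reports no verdict.
The state is a dict: "time_s": time; "joints": joint angles; "joint_velocities": joint speeds; "joint_torque": joint torques, N m; "position": TCP position; "tcp_rot": TCP orientation; "contact_force": force on the tool from outside, world axes, zero at the start; "ft_torque": the same for the moment, N m; "opening": finger opening in m.
Only numpy, scipy, OpenCV 4.12 (cv2) and the standard library are available. Lean on these libraries where they do the work, as an engineer would, in place of code of your own. Each camera call takes 0.05 s, during which the arm holds its last target.

## Working session

There is one attempt and no reset: what is moved stays moved. The work goes in short steps, Python scripts to look and compute and a shell command to move; the robot and the scene stay as the last step left them, time stands still between calls to the robot, and variables do not carry over. Pictures are saved under pics/ and viewed, and the job is handed in when it is done.

```bash
ls; mkdir -p pics
cat > h.py <<'E'
import numpy as np, cv2
from station import manip
def grab(n):
    d=manip.get_image(n); return d
def f(d): return d["img"].shape[0]/2/np.tan(np.radians(d["fov_y"])/2)
def rays(d,uv):
    uv=np.atleast_2d(np.array(uv,float)); F=f(d)
    K=np.array([[F,0,d["cx"]],[0,F,d["cy"]],[0,0,1]])
    p=cv2.undistortPoints(uv.reshape(-1,1,2),K,np.array([d["k1"],0,0,0.]),R=None,P=None).reshape(-1,2)
    return np.c_[p,np.ones(len(p))]
def onplane(d,uv,z):
    r=rays(d,uv)@np.array(d["rotation"]).T; o=np.array(d["origin"])
    return o+r*((z-o[2])/r[:,2])[:,None]
def bydepth(d,uv):
    uv=np.atleast_2d(uv); r=rays(d,uv)
    z=np.array([d["z_map"][int(round(v)),int(round(u))] for u,v in uv])
    return np.array(d["origin"])+(r*z[:,None])@np.array(d["rotation"]).T
def save(d,name,crop=None,s=1):
    im=d["img"][:,:,::-1]
    if crop: u0,v0,u1,v1=crop; im=im[v0:v1,u0:u1]
    if s!=1: im=cv2.resize(im,None,fx=s,fy=s,interpolation=cv2.INTER_CUBIC)
    cv2.imwrite("pics/"+name+".png",im)
def proj(d,P):
    c=(np.atleast_2d(P)-np.array(d["origin"]))@np.array(d["rotation"])
    p=c[:,:2]/c[:,2:]; r2=(p**2).sum(1,keepdims=True); p=p*(1+d["k1"]*r2)*f(d)
    return p+[d["cx"],d["cy"]]
E
python3 - <<'E'
from h import *
np.set_printoptions(precision=4,suppress=True)
s=manip.get_state(); print(s["time_s"],s["position"],s["contact_force"],s["opening"])
print(s["tcp_rot"])
import pickle
for n in ("scene","top","wrist"):
    d=grab(n); save(d,n+"0"); pickle.dump(d,open(n+"0.pkl","wb"))
    print(n,d["origin"],np.array(d["rotation"]).tolist(),d["fov_y"],d["cx"],d["cy"],d["k1"])
E
```

```text
pics
0.0 [0.1515 0.5542 0.2351] [-0.5139  1.2364 -0.2013] 0.09081188964756333
[[-0.0005  0.2636  0.9646]
 [-0.0016  0.9646 -0.2636]
 [-1.     -0.0017 -0.    ]]
scene [ 0.08   -0.6217  0.8909] [[0.7902307855573997, -0.45056399636084304, 0.4153641664138608], [-0.6125237726110174, -0.6014316599626937, 0.5129274669784076], [0.018706510730273237, -0.6597515013835626, -0.7512509719650505]] 51.36655726911736 260.9225994090824 193.02265538922606 0.039875428602121336
top [ 0.3854 -0.0862  1.0144] [[0.027452354245193707, -0.9827721650457494, 0.18277100387557751], [-0.9994419340289095, -0.023503704479672836, 0.02373597228438407], [-0.019031257208845347, -0.18332061391731755, -0.9828689453645528]] 47.769733507783975 255.3175222565744 193.45219479208316 -0.12248670748341893
wrist [0.0737 0.5756 0.3834] [[0.2640678994422471, 0.9253524391111135, 0.2720128818921432], [0.9645038742952649, -0.2531589465720648, -0.0751187342807596], [-0.0006488093557940741, 0.28219392481347333, -0.9593571638575407]] 63.67422652008625 256.58537157628484 193.3259499537716 -0.07461425544224959
```

View pics/scene0.png

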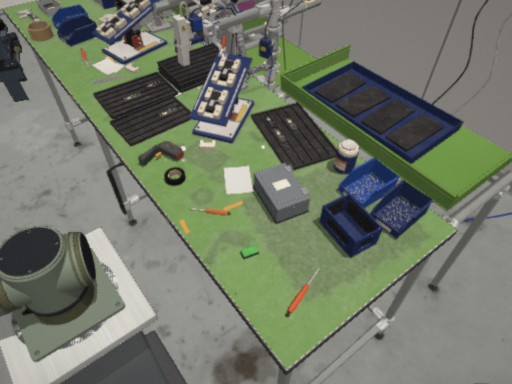

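View pics/top0.png

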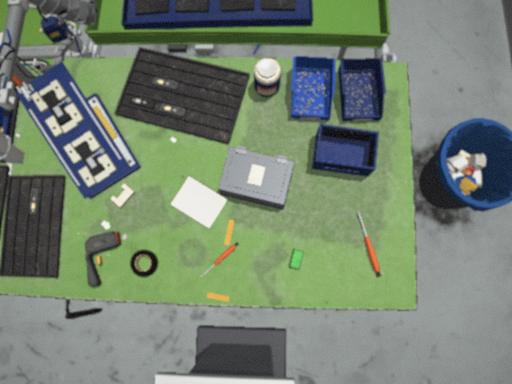

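View pics/wrist0.png

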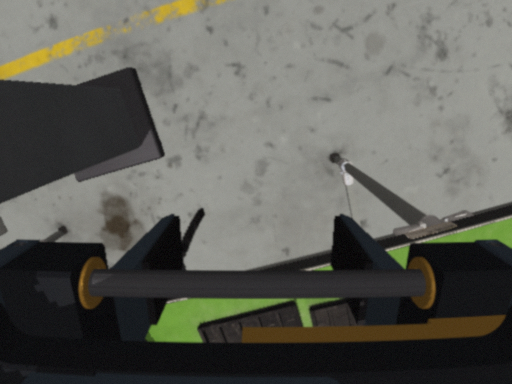

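The scene view shows the case at (280,191); the top view shows it at (257,177). There are two orange screwdrivers in the top view: a small one at (220,258) and a larger one at (370,243). I'll measure and enlarge both.

Run:
```python
from h import *
import pickle
np.set_printoptions(precision=4,suppress=True)
t=pickle.load(open("top0.pkl","rb")); s=pickle.load(open("scene0.pkl","rb"))
a=cv2.resize(t["img"][195:290,190:400,::-1],None,fx=3.5,fy=3.5,interpolation=cv2.INTER_CUBIC)
cv2.imwrite("pics/drivers.png",a)
a=cv2.resize(t["img"][135:220,205:310,::-1],None,fx=6,fy=6,interpolation=cv2.INTER_CUBIC)
cv2.imwrite("pics/case_t.png",a)
a=cv2.resize(s["img"][155:230,240:340,::-1],None,fx=7,fy=7,interpolation=cv2.INTER_CUBIC)
cv2.imwrite("pics/case_s.png",a)
for d,n in((t,"top"),(s,"scene")):
    hsv=cv2.cvtColor(d["img"],cv2.COLOR_RGB2HSV)
    m=cv2.inRange(hsv,(0,150,120),(14,255,255))|cv2.inRange(hsv,(174,150,120),(180,255,255))
    k,l,st,c=cv2.connectedComponentsWithStats(m)
    for i in range(1,k):
        if st[i,4]>15: 
            print(n,st[i],c[i], onplane(d,c[i],0.008)[0])
            q=np.argwhere(l==i)[:,::-1].astype(np.float32)
            P=onplane(d,q,0.008)[:,:2]; mu=P.mean(0); U=np.linalg.svd(P-mu)[2]; pr=(P-mu)@U.T
            print("   dir",U[0],"ext",np.ptp(pr,axis=0),"mid",mu+U[0]*(pr[:,0].max()+pr[:,0].min())/2)
print(onplane(t,[[360,213],[237,151],[293,158],[284,207],[221,193]],0.06))
```

```text
top [13 75  9 11 43] [16.7442 80.5116] [0.862  0.5792 0.008 ]
   dir [-0.7138 -0.7003] ext [0.037 0.012] mid [0.8611 0.5783]
top [467 168   7   5  22] [470.1364 169.7273] [ 0.644  -0.5849  0.008 ]
   dir [-0.3845 -0.9231] ext [0.015  0.0096] mid [ 0.6442 -0.5844]
top [365 237  14  35 195] [371.8923 254.7795] [ 0.4346 -0.3357  0.008 ]
   dir [-0.9542 -0.2992] ext [0.0819 0.0143] mid [ 0.436  -0.3353]
top [215 245  21  19 109] [225.1376 253.9266] [0.4287 0.004  0.008 ]
   dir [-0.6919  0.7219] ext [0.0619 0.0102] mid [0.4285 0.0042]
scene [222  36   4  11  24] [223.625   40.6667] [0.9807 0.7796 0.008 ]
   dir [-0.6044 -0.7967] ext [0.0861 0.0118] mid [0.9793 0.7778]
scene [81 50  5  9 26] [83.1154 53.8462] [0.4496 1.0194 0.008 ]
   dir [-0.1969 -0.9804] ext [0.069  0.0117] mid [0.4495 1.0188]
scene [206 209  22   6  73] [216.5205 211.6164] [0.4252 0.001  0.008 ]
   dir [ 0.6894 -0.7243] ext [0.0606 0.0127] mid [0.425  0.0012]
scene [288 285  21  28 172] [297.5349 298.936 ] [ 0.432  -0.3371  0.008 ]
   dir [-0.9508 -0.3099] ext [0.0831 0.0138] mid [ 0.4352 -0.3361]
[[ 0.5242 -0.2974  0.06  ]
 [ 0.6606 -0.0185  0.06  ]
 [ 0.6469 -0.1466  0.06  ]
 [ 0.5337 -0.1278  0.06  ]
 [ 0.5621  0.014   0.06  ]]
```

View pics/drivers.png

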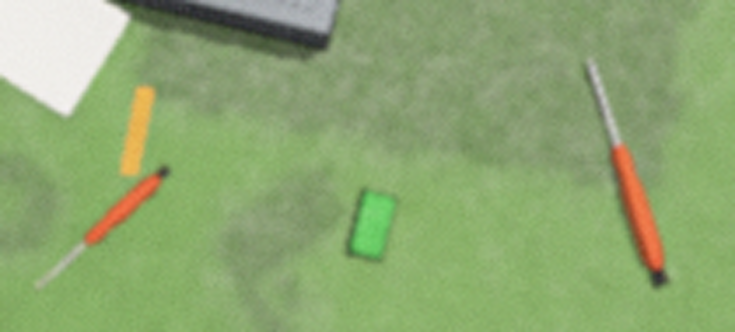

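View pics/case_t.png

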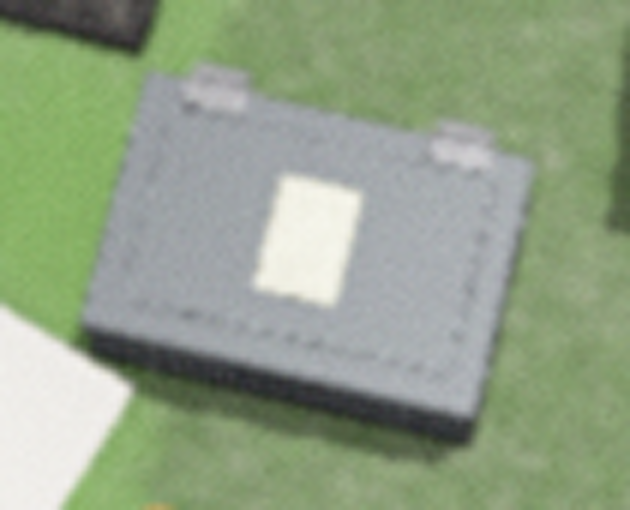

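View pics/case_s.png

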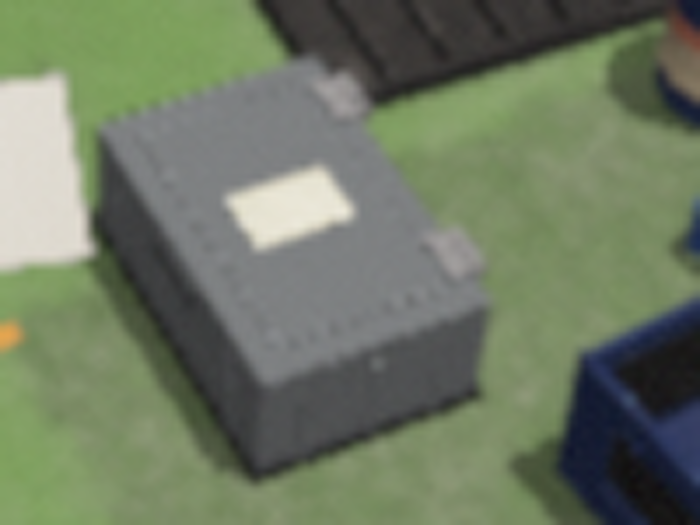

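The larger driver (about 82 mm of orange handle) is the one at top (371,255) / scene (297,299). The small one at (220,258) shows about 62 mm and is the decoy. The crop confirms this: shaft tip at crop (590,60) and butt at (660,280). Next I measure the driver tip and case corners across two views.

```bash
cat >> h.py <<'E'
def tri(d1,u1,d2,u2):
    r1=np.array(d1["rotation"])@rays(d1,u1)[0]; r2=np.array(d2["rotation"])@rays(d2,u2)[0]
    o1=np.array(d1["origin"]);o2=np.array(d2["origin"])
    A=np.c_[r1,-r2]; s=np.linalg.lstsq(A,o2-o1,rcond=None)[0]
    p,q=o1+s[0]*r1,o2+s[1]*r2
    return (p+q)/2,np.linalg.norm(p-q)
E
cat > c.py <<'E'
from h import *
import pickle
np.set_printoptions(precision=4,suppress=True)
t=pickle.load(open("top0.pkl","rb")); s=pickle.load(open("scene0.pkl","rb"))
# case corners from crops: top crop x6 off (205,135); scene x7 off (240,155)
T=lambda u,v:(205+u/6-.4,135+v/6-.4); S=lambda u,v:(240+u/7-.4,155+v/7-.4)
tc=dict(fl=T(85,325),fr=T(472,415),br=T(533,158),bl=T(148,75))
sc=dict(fl=S(100,130),fr=S(262,385),br=S(490,295),bl=S(310,58))
for k in tc: print(k,tri(t,tc[k],s,sc[k]),onplane(t,tc[k],.062)[0],onplane(s,sc[k],.062)[0])
print("drv mid",tri(t,(371.9,254.8),s,(297.5,298.9)))
save(s,"drv_s",(270,255,340,320),8); save(t,"drv_t",(340,200,400,285),7)
E
python3 c.py
```

```text
fl (array([0.5717, 0.0199, 0.0576]), np.float64(0.0008770759577269013)) [0.5712 0.0192 0.062 ] [0.5687 0.0167 0.062 ]
fr (array([ 0.5405, -0.1255,  0.0569]), np.float64(0.002329243288602118)) [ 0.5407 -0.1259  0.062 ] [ 0.5366 -0.1281  0.062 ]
br (array([ 0.6386, -0.1469,  0.0614]), np.float64(0.002428475098014591)) [ 0.6395 -0.1475  0.062 ] [ 0.637  -0.1468  0.062 ]
bl (array([0.6694, 0.0002, 0.0577]), np.float64(0.0017304355122499733)) [ 0.6689 -0.0006  0.062 ] [ 0.6655 -0.0027  0.062 ]
drv mid (array([ 0.4341, -0.3362,  0.0044]), np.float64(0.001497130654708765))
```

```bash
cat > sim.py <<'E'
import sys,json,numpy as np
from scipy.spatial.transform import Rotation as R
from station import manip
np.set_printoptions(precision=4,suppress=True)
s=manip.get_state(); p=np.array(s["position"]);M=np.array(s["tcp_rot"])
# usage: sim 'n:[dx,dy,dz],[rx,ry,rz]' ...
for a in sys.argv[1:]:
    n,b=a.split(":"); b=json.loads("["+b+"]")
    for _ in range(int(n)):
        p=p+M@np.array(b[0])/1000; M=M@R.from_rotvec(b[1]).as_matrix()
    print(p,"rad",np.hypot(*p[:2]),"yawz",np.arctan2(M[1,2],M[0,2]))
print(M)
E
python3 sim.py '24:[0,0,41],[0.0725,0,0]'
```

```text
[ 0.5433 -0.2165  0.2362] rad 0.5848567349205489 yawz -2.0067726941731983
[[-0.0004  0.9065 -0.4223]
 [-0.0013 -0.4223 -0.9065]
 [-1.      0.0002  0.0013]]
```

```bash
python3 -m handwheel '[[[0,0,20],[0.05,0,0],0],[[0,0,40],[0.0725,0,0],0],[[0,0,41],[0.0725,0,0],0],[[0,0,41],[0.0725,0,0],0],[[0,0,41],[0.0725,0,0],0]]'
for i in 1; do python3 sim.py '10:[0,0,41],[0.0725,0,0]' '8:[0,0,41],[0.10,0,0]' '6:[0,0,0],[0.12,0,0]'; done
```

```text
time_s: 0.57
position: [0.3203, 0.4816, 0.2356]
tcp_rot: [[-0.0, 0.573, 0.82], [-0.0, 0.82, -0.573], [-1.0, -0.0, 0.0]]
contact_force: [0.0, 0.5, -0.1]
opening: 0.0915
[0.5583 0.1586 0.2356] rad 0.5803686816977416 yawz -1.3345744620780704
[ 0.522  -0.1588  0.2356] rad 0.5456167246915447 yawz -2.134574465400962
[ 0.522  -0.1588  0.2356] rad 0.5456167246915447 yawz -2.8545744651959337
[[-0.      0.2831 -0.9591]
 [-0.0001 -0.9591 -0.2831]
 [-1.      0.0001  0.    ]]
```

```bash
python3 -m handwheel '[[[0,0,41],[0.0725,0,0],0],[[0,0,41],[0.0725,0,0],0],[[0,0,41],[0.0725,0,0],0],[[0,0,41],[0.0725,0,0],0],[[0,0,41],[0.0725,0,0],0]]'
python3 -m handwheel '[[[0,0,41],[0.0725,0,0],0],[[0,0,41],[0.0725,0,0],0],[[0,0,41],[0.0725,0,0],0],[[0,0,41],[0.0725,0,0],0],[[0,0,41],[0.0725,0,0],0]]'
python3 -m handwheel '[[[0,0,41],[0.1,0,0],0],[[0,0,41],[0.1,0,0],0],[[0,0,41],[0.1,0,0],0],[[0,0,41],[0.1,0,0],0],[[0,0,41],[0.1,0,0],0]]'
python3 sim.py '5:[0,0,41],[0.1,0,0]' '4:[0,20,0],[0.12,0,0]'
python3 - <<'E'
from h import *
import pickle
d=grab("wrist"); save(d,"w1"); pickle.dump(d,open("w1.pkl","wb"))
E
```

```text
time_s: 0.98
position: [0.4692, 0.3415, 0.2355]
tcp_rot: [[-0.0, 0.826, 0.563], [-0.0, 0.563, -0.826], [-1.0, -0.0, -0.0]]
contact_force: [0.7, 0.9, -0.3]
opening: 0.091
time_s: 1.4
position: [0.5585, 0.158, 0.2355]
tcp_rot: [[-0.0, 0.972, 0.233], [0.0, 0.233, -0.972], [-1.0, -0.0, -0.0]]
contact_force: [0.5, 0.0, 0.2]
opening: 0.0913
time_s: 1.82
position: [0.5658, -0.045, 0.2355]
tcp_rot: [[-0.0, 0.965, -0.263], [0.0, -0.263, -0.965], [-1.0, -0.0, -0.0]]
contact_force: [0.1, 0.1, -0.2]
opening: 0.0913
[ 0.4746 -0.2263  0.2355] rad 0.5257474238166902 yawz -2.3368500666260488
[ 0.5209 -0.2906  0.2355] rad 0.5964992875887897 yawz -2.8168500664261376
[[-0.      0.3191 -0.9477]
 [ 0.     -0.9477 -0.3191]
 [-1.     -0.      0.    ]]
```

View pics/w1.png

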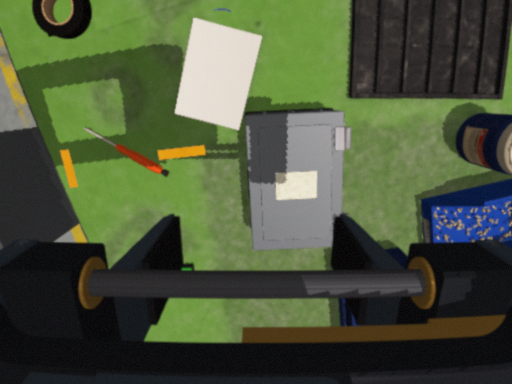

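```bash
python3 sim.py '5:[10,2,32],[0.1,0,0]' '5:[10,18,26],[0.1,0,0]'
python3 - <<'E'
from h import *
import pickle
np.set_printoptions(precision=4,suppress=True)
d=pickle.load(open("w1.pkl","rb"))
save(d,"w1c",(235,95,360,260),4)
print(onplane(d,[(246,113),(342,111),(253,248)],.062))
E
```

```text
[ 0.5004 -0.1979  0.1866] rad 0.5380927955826672 yawz -2.344684625732575
[ 0.4439 -0.3443  0.1377] rad 0.5617616020963844 yawz -2.8446858628511618
[[-0.002   0.2926 -0.9562]
 [-0.0065 -0.9562 -0.2926]
 [-1.      0.0057  0.0038]]
[[ 0.5732  0.0258  0.062 ]
 [ 0.6679  0.0025  0.062 ]
 [ 0.5401 -0.1207  0.062 ]]
```

View pics/w1c.png

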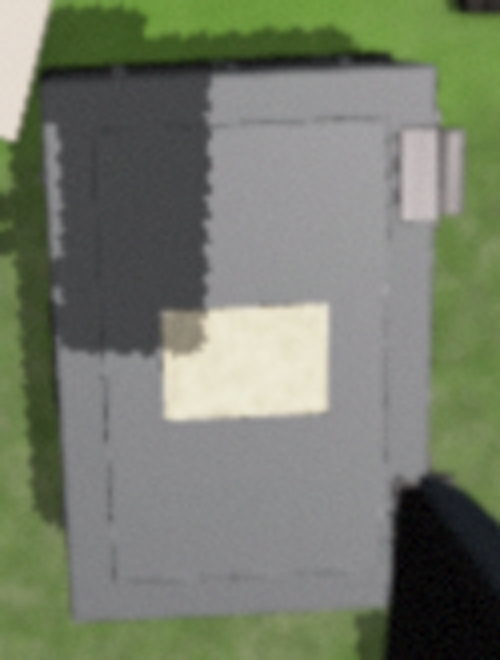

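The wrist crop shows the shut lid with front-left corner (42,76), back-left (437,66), front-right (77,618) in crop pixels. Moving on to the driver.

```bash
python3 - <<'E'
from h import *
import pickle
np.set_printoptions(precision=4,suppress=True)
d=pickle.load(open("w1.pkl","rb"))
c=onplane(d,[(245.2,113.8),(344,111.2),(254,249.3)],.062); print(c, np.linalg.norm(c[0]-c[1]),np.linalg.norm(c[0]-c[2]),np.arctan2(*(c[1]-c[0])[1::-1]),np.arctan2(*(c[0]-c[2])[[1,0]])-np.pi/2,(c[1]+c[2])/2)
E
python3 -m handwheel '[[[10,2,32],[0.1,0,0],0],[[10,2,32],[0.1,0,0],0],[[10,2,32],[0.1,0,0],0],[[10,2,32],[0.1,0,0],0],[[10,2,32],[0.1,0,0],0]]'
python3 -m handwheel '[[[8,18,26],[0.1,0,0],0],[[8,18,26],[0.1,0,0],0],[[8,16,26],[0.1,0,0],0],[[8,14,26],[0.1,0,0],0],[[0,12,20],[0.1,0,0],0]]'
python3 - <<'E'
from h import *
import pickle
d=grab("wrist"); save(d,"w2"); pickle.dump(d,open("w2.pkl","wb"))
E
```

```text
[[ 0.5722  0.0253  0.062 ]
 [ 0.6698  0.0018  0.062 ]
 [ 0.5407 -0.1226  0.062 ]] 0.1003999119787251 0.151158932750046 -0.23592017046885766 -0.2097897194007985 [ 0.6053 -0.0604  0.062 ]
time_s: 2.28
position: [0.5035, -0.1904, 0.1852]
tcp_rot: [[0.0, 0.721, -0.693], [-0.0, -0.693, -0.721], [-1.0, 0.0, -0.0]]
contact_force: [0.8, -0.4, -0.1]
opening: 0.0913
time_s: 2.7
position: [0.4478, -0.3239, 0.152]
tcp_rot: [[-0.003, 0.3, -0.954], [0.002, -0.954, -0.3], [-1.0, -0.003, 0.002]]
contact_force: [-0.1, -0.6, 0.6]
opening: 0.0912
```

View pics/w2.png

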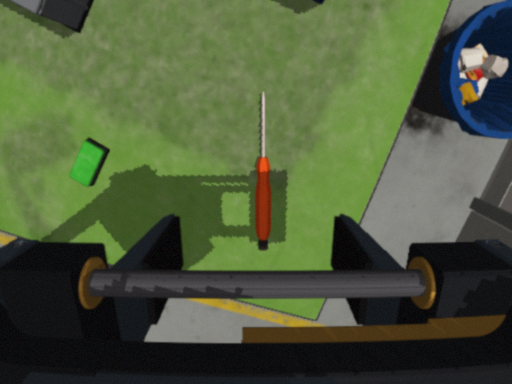

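The wrist view shows the driver nearly along the tool's z: blade tip (263,93), handle front (263,158), butt (263,248). The green pad at (89,161) is clear.

Run:
```python
from h import *
import pickle
np.set_printoptions(precision=4,suppress=True)
d=pickle.load(open("w2.pkl","rb")); t=pickle.load(open("top0.pkl","rb"))
hsv=cv2.cvtColor(d["img"],cv2.COLOR_RGB2HSV)
m=cv2.inRange(hsv,(0,150,60),(14,255,255))|cv2.inRange(hsv,(174,150,60),(180,255,255))
k,l,st,c=cv2.connectedComponentsWithStats(m[:262])
i=1+np.argmax(st[1:,4]); print(st[i],c[i])
P=onplane(d,np.argwhere(l==i)[:,::-1].astype(np.float32),.008)[:,:2]; mu=P.mean(0); U=np.linalg.svd(P-mu)[2]; q=(P-mu)@U.T
print(mu,U[0],np.ptp(q,axis=0),"mid",mu+U[0]*(q[:,0].max()+q[:,0].min())/2)
tip,fr,bt=onplane(d,[(263.3,92.5),(263.5,157.5),(263,248.5)],.007); print(tip,fr,bt,np.linalg.norm(tip-fr),np.linalg.norm(fr-bt))
dr=(tip-bt)/np.linalg.norm(tip-bt); print("dir",dr,np.arctan2(dr[1],dr[0]),"grip",tip-.1*dr)
T=lambda u,v:(190+u/3.5-.4,195+v/3.5-.4)
print("tip tri",tri(d,(263.3,92.5),t,T(590,60)),"butt",tri(d,(263,248.5),t,T(659,281)))
s=manip.get_state(); p=np.array(s["position"]);M=np.array(s["tcp_rot"]);g=tip-.1*dr
print("tool delta mm",M.T@(g-p)*1000, s["position"],np.arctan2(-M[1,2],-M[0,2]))
```

```text
[ 255  157   16   84 1152] [262.7934 198.9714]
[ 0.4369 -0.3329] [-0.9518 -0.3068] [0.0865 0.0153] mid [ 0.4362 -0.3331]
[ 0.5337 -0.3024  0.007 ] [ 0.4769 -0.3208  0.007 ] [ 0.3853 -0.3496  0.007 ] 0.05972817772589594 0.095986487417504
dir [0.9529 0.3032 0.    ] 0.30805278263695357 grip [ 0.4384 -0.3328  0.007 ]
tip tri (array([ 0.5332, -0.3024,  0.0181]), np.float64(0.0002621722580912306)) butt (array([ 0.3886, -0.3481,  0.0136]), np.float64(0.0007962904722921018))
tool delta mm [145.6629   3.6166   8.4704] [ 0.446  -0.3267  0.1526] 0.29942052823691656
```

```bash
python3 -m handwheel '[[[10,3.6,8.5],[-0.008,0,0],0],[[22,0,0],[0,0,0],0],[[22,0,0],[0,0,0],0],[[22,0,0],[0,0,0],0],[[14,0,0],[0,0,0],0]]'
python3 - <<'E'
from h import *
import pickle
np.set_printoptions(precision=4,suppress=True)
d=grab("wrist"); save(d,"w3"); pickle.dump(d,open("w3.pkl","wb"))
s=manip.get_state(); print(s["position"],s["tcp_rot"],s["contact_force"])
E
```

```text
time_s: 3.17
position: [0.4416, -0.3273, 0.0614]
tcp_rot: [[-0.003, 0.315, -0.949], [0.002, -0.949, -0.315], [-1.0, -0.003, 0.002]]
contact_force: [-0.4, -0.0, -0.0]
opening: 0.0912
[ 0.4405 -0.3264  0.0593] [[-0.006   0.3152 -0.949 ]
 [ 0.005  -0.949  -0.3152]
 [-1.     -0.0067  0.0041]] [-0.5306  0.9428 -2.2009]
```

View pics/w3.png

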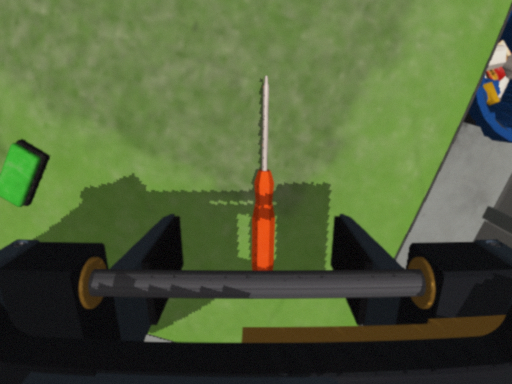

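Run:
```python
from h import *
import pickle
np.set_printoptions(precision=4,suppress=True)
w2=pickle.load(open("w2.pkl","rb")); d=pickle.load(open("w3.pkl","rb"))
for w in (w2,d): print(np.array(w["origin"]))
tip,fr=onplane(d,[(265.5,76.5),(264,169.5)],.007); bt=onplane(d,[(262.5,268)],.007)[0]
dr=(tip-fr)/np.linalg.norm(tip-fr); print(tip,fr,np.linalg.norm(tip-fr),"dir",dr,np.arctan2(dr[1],dr[0]),"grip",tip-.1*dr)
print("tri tip",tri(w2,(263.3,92.5),d,(265.5,76.5)),"front",tri(w2,(263.5,157.5),d,(264,169.5)))
P=[]
for _ in range(1):
  s=manip.get_state(); p=np.array(s["position"]);M=np.array(s["tcp_rot"])
g=tip-.1*dr
print("tool delta mm",M.T@(g-p)*1000, np.arctan2(-M[1,2],-M[0,2]), s["joint_velocities"])
# camera relative to tool
print("cam in tool", M.T@(np.array(d["origin"])-p), M.T@np.array(d["rotation"]))
a=bydepth(d,[(264,200),(264,240),(240,220),(290,150),(264,140)]); print(a)
```

```text
[ 0.5243 -0.3002  0.2999]
[ 0.5177 -0.3024  0.2094]
[ 0.5339 -0.302   0.007 ] [ 0.4777 -0.32    0.007 ] 0.05895723424346513 dir [0.9522 0.3056 0.    ] 0.3105261415844811 grip [ 0.4386 -0.3325  0.007 ]
tri tip (array([ 0.5335, -0.3022,  0.0119]), np.float64(0.00043888751729234384)) front (array([ 0.4722, -0.3226, -0.0214]), np.float64(0.00041281367783056494))
tool delta mm [52.3229  5.5466  3.4815] 0.3207121553061239 [ 0.0004 -0.0279 -0.0234  0.0011  0.0883  0.0059]
cam in tool [-0.1504  0.0005 -0.0802] [[-0.0024 -0.2808  0.9598]
 [ 1.     -0.0011  0.0022]
 [ 0.0004  0.9598  0.2808]]
[[ 0.4589 -0.3262  0.0119]
 [ 0.4319 -0.3354  0.0137]
 [ 0.4353 -0.3161 -0.0003]
 [ 0.4947 -0.333  -0.0001]
 [ 0.4963 -0.3137  0.0073]]
```

```bash
python3 -m handwheel '[[[0,2,1],[0.005,0,0],0],[[5,2,1.5],[0.005,0,0],0],[[10,1.5,1],[0,0,0],0],[[8,0,0],[0,0,0],0],[[0,0,0],[0,0,0],0]]'
python3 - <<'E'
from h import *
np.set_printoptions(precision=4,suppress=True)
for _ in range(2):
  s=manip.get_state(); p=np.array(s["position"]);M=np.array(s["tcp_rot"]);print(M)
  print(p,M.T@(np.array([.4386,-.3326,.007])-p)*1000,np.arctan2(-M[1,2],-M[0,2]),s["contact_force"])
  manip.get_image("top")
E
```

```text
time_s: 3.63
position: [0.4401, -0.3347, 0.0395]
tcp_rot: [[-0.002, 0.303, -0.953], [0.002, -0.953, -0.303], [-1.0, -0.002, 0.001]]
contact_force: [-0.2, -0.4, -0.6]
opening: 0.0913
[[-0.0019  0.303  -0.953 ]
 [ 0.0017 -0.953  -0.303 ]
 [-1.     -0.0022  0.0013]]
[ 0.4401 -0.3347  0.0395] [32.5542 -2.3646  0.7507] 0.3078660019766078 [-0.1847 -0.4287 -0.6153]
[[-0.0013  0.303  -0.953 ]
 [ 0.0012 -0.953  -0.303 ]
 [-1.     -0.0015  0.0009]]
[ 0.4404 -0.3348  0.0402] [33.1608 -2.6293  0.9842] 0.30787819412468626 [-0.7474  0.9996  0.4766]
```

```bash
python3 -m handwheel '[[[5,-1,0],[0,0,0],0],[[6,-1,0.5],[0,0,0],0],[[4,0,0],[0,0,0],0],[[0,0,0],[0,0,0],0],[[0,0,0],[0,0,0],0]]'
```

```text
time_s: 4.15
position: [0.4396, -0.3333, 0.0255]
tcp_rot: [[-0.001, 0.303, -0.953], [0.001, -0.953, -0.303], [-1.0, -0.001, 0.0]]
contact_force: [0.5, 1.2, -0.1]
opening: 0.0915
```

```bash
python3 -m handwheel '[[[1.5,0,0],[0,0,0],0],[[0,0,0],[0,0,0],150],[[0,0,0],[0,0,0],220],[[0,0,0],[0,0,0],255],[[0,0,0],[0,0,0],255]]' 40
python3 -m handwheel '[[[0,0,0],[0,0,0],255],[[0,0,0],[0,0,0],255],[[0,0,0],[0,0,0],255],[[0,0,0],[0,0,0],255],[[0,0,0],[0,0,0],255]]' 40
```

```text
time_s: 4.57
position: [0.4399, -0.3335, 0.0245]
tcp_rot: [[0.0, 0.303, -0.953], [-0.0, -0.953, -0.303], [-1.0, 0.0, -0.0]]
contact_force: [0.1, -0.8, 0.3]
opening: 0.0674
time_s: 4.98
position: [0.4398, -0.3334, 0.0244]
tcp_rot: [[0.0, 0.303, -0.953], [0.0, -0.953, -0.303], [-1.0, -0.0, -0.0]]
contact_force: [0.1, -0.2, 0.6]
opening: 0.0342
```

```bash
python3 -m handwheel '[[[0,0,0],[0,0,0],255],[[0,0,0],[0,0,0],255],[[0,0,0],[0,0,0],255],[[0,0,0],[0,0,0],255],[[0,0,0],[0,0,0],255]]' 40
python3 -m handwheel '[[[-6,0,0],[0,0,0],255],[[-15,0,0],[0,0,0],255],[[-20,0,0],[0,0,0],255],[[-20,0,0],[0,0,0],255],[[0,0,0],[0,0,0],255]]' 40
python3 - <<'E'
from h import *
import pickle
d=grab("wrist"); save(d,"w4"); pickle.dump(d,open("w4.pkl","wb"))
E
```

```text
time_s: 5.4
position: [0.4398, -0.3335, 0.0244]
tcp_rot: [[0.0, 0.303, -0.953], [0.0, -0.953, -0.303], [-1.0, -0.0, -0.0]]
contact_force: [-0.5, -0.1, 0.4]
opening: 0.0142
time_s: 5.82
position: [0.4419, -0.3351, 0.0893]
tcp_rot: [[0.006, 0.303, -0.953], [-0.005, -0.953, -0.303], [-1.0, 0.006, -0.004]]
contact_force: [0.4, -0.5, -0.0]
opening: 0.0137
```

View pics/w4.png

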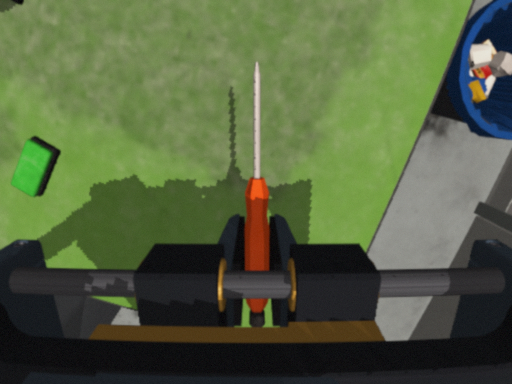

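Run:
```python
from h import *
import pickle
np.set_printoptions(precision=4,suppress=True)
d=pickle.load(open("w4.pkl","rb")); s=manip.get_state(); p=np.array(s["position"]);M=np.array(s["tcp_rot"])
print(p,M)
for w in ((257,64),(257,100),(257,150),(257,178),(257,187),(257,200)):
    P=onplane(d,[w],p[2]-.0174)[0]; Q=bydepth(d,[w])[0]; print(w,M.T@(P-p)*1000,M.T@(Q-p)*1000)
```

```text
[ 0.441  -0.3344  0.0875] [[ 0.004   0.303  -0.953 ]
 [-0.0031 -0.953  -0.303 ]
 [-1.      0.0041 -0.0029]]
(257, 64) [ 17.6913   0.8609 -99.6786] [ 15.1343   0.8546 -99.3818]
(257, 100) [ 17.6397   0.8566 -81.8207] [ 15.0751   0.8504 -81.796 ]
(257, 150) [ 17.564    0.851  -55.5536] [ 14.0572   0.8427 -56.0692]
(257, 178) [ 17.5189   0.8482 -39.9215] [ 13.3704   0.8383 -40.9186]
(257, 187) [ 17.5039   0.8473 -34.7329] [ 11.5894   0.8333 -36.3378]
(257, 200) [ 17.4818   0.846  -27.0844] [  9.6573   0.8275 -29.565 ]
```

```bash
python3 sim.py '5:[-7,-30,-5],[0.051,0,0]' '5:[0,-30,3],[0.051,0,0]'
python3 -m handwheel '[[[-7,-20,-4],[0.04,0,0],255],[[-7,-30,-5],[0.051,0,0],255],[[-7,-30,-5],[0.051,0,0],255],[[-7,-30,-5],[0.051,0,0],255],[[-7,-30,-5],[0.051,0,0],255]]'
python3 -m handwheel '[[[0,-30,3],[0.051,0,0],255],[[0,-30,3],[0.051,0,0],255],[[0,-30,3],[0.051,0,0],255],[[0,-30,3],[0.051,0,0],255],[[0,-30,3],[0.051,0,0],255]]'
python3 -m handwheel '[[[0,0,0],[0.01,0,0],255],[[0,0,0],[0,0,0],255],[[0,0,0],[0,0,0],255],[[0,0,0],[0,0,0],255],[[0,0,0],[0,0,0],255]]'
python3 - <<'E'
from h import *
import pickle
d=grab("wrist"); save(d,"w5"); pickle.dump(d,open("w5.pkl","wb"))
d=grab("top"); save(d,"t5",(180,120,320,290),4); pickle.dump(d,open("t5.pkl","wb"))
s=manip.get_state(); pickle.dump({k:np.array(s[k]) for k in("position","tcp_rot")},open("s5.pkl","wb"))
E
```

```text
[ 0.4347 -0.1827  0.122 ] rad 0.47156377404036126 yawz -3.0887319529104533
[ 0.4271 -0.0326  0.1216] rad 0.4283645515578735 yawz 2.939452068756463
[[ 0.004  -0.2008 -0.9796]
 [-0.0031 -0.9796  0.2008]
 [-1.      0.0022 -0.0045]]
time_s: 6.28
position: [0.433, -0.1902, 0.1196]
tcp_rot: [[-0.002, 0.06, -0.998], [0.001, -0.998, -0.06], [-1.0, -0.001, 0.002]]
contact_force: [-0.2, 1.2, -0.6]
opening: 0.0144
time_s: 6.7
position: [0.4237, -0.0402, 0.1196]
tcp_rot: [[-0.002, -0.193, -0.981], [0.0, -0.981, 0.193], [-1.0, 0.0, 0.002]]
contact_force: [0.8, 0.1, -1.3]
opening: 0.0141
time_s: 7.12
position: [0.4251, -0.0427, 0.1202]
tcp_rot: [[-0.0, -0.201, -0.98], [-0.0, -0.98, 0.201], [-1.0, 0.0, 0.0]]
contact_force: [-0.3, -0.8, -0.4]
opening: 0.0142
```

View pics/w5.png

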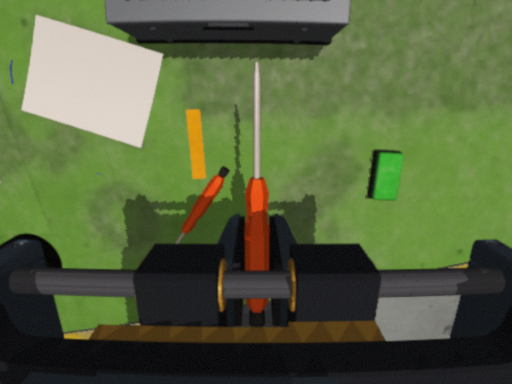

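View pics/t5.png

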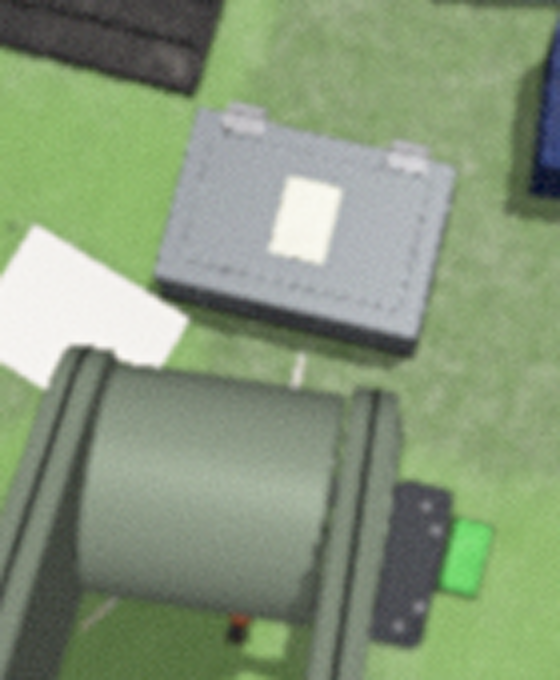

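Run:
```python
from h import *
import pickle
d=pickle.load(open("w5.pkl","rb")); save(d,"w5c",(90,0,370,75),2.8)
save(d,"w5d",(180,0,290,75),7)
```

```text
(no output)
```

View pics/w5c.png

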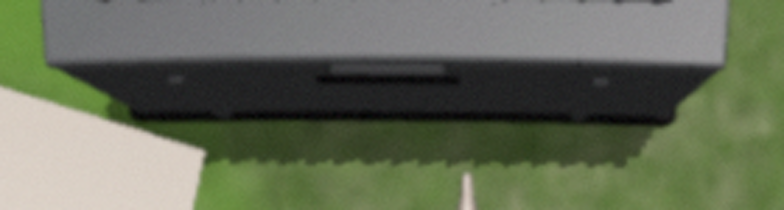

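View pics/w5d.png

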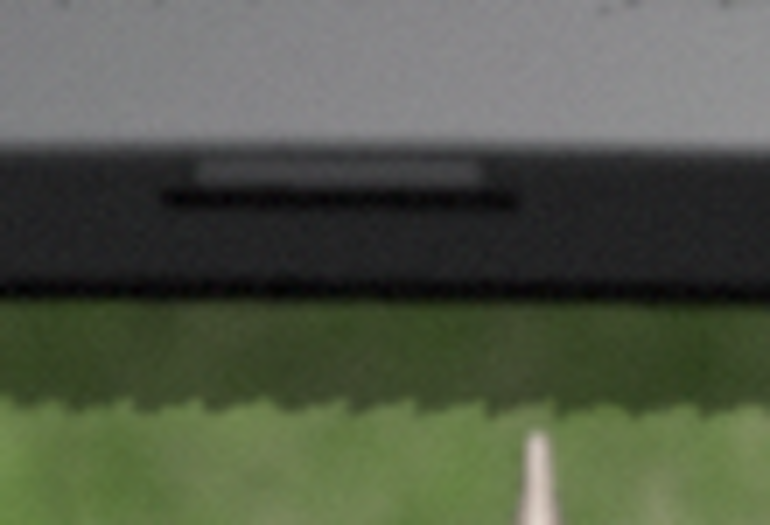

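Run:
```python
from h import *
import pickle
np.set_printoptions(precision=4,suppress=True)
d=pickle.load(open("w5.pkl","rb")); s=pickle.load(open("s5.pkl","rb")); p,M=s["position"],s["tcp_rot"]
C=lambda u,v:(90+u/2.8-.3,u and v/2.8-.3); D=lambda u,v:(180+u/7-.4,v/7-.4)
fl,fr=onplane(d,[C(45,64),C(724,65)],.062); y=(fl-fr)/np.linalg.norm(fl-fr)
print(fl,fr,np.linalg.norm(fl-fr),"yaw",np.arctan2(y[1],y[0])-np.pi/2,"mid",(fl+fr)/2)
x=np.array([y[1],-y[0],0]); c=(fl+fr)/2+.051*x;print("centre",c)
n=onplane(d,[D(195,175),D(485,175),D(340,187)],.05);print("notch",n,np.linalg.norm(n[0]-n[1]),(n[:2].mean(0)-(fl+fr)/2)@y*1000,(n[2]-(fl+fr)/2)@x*1000)
b=onplane(d,[C(135,112),C(672,119)],.0);print("bottom",b,np.linalg.norm(b[0]-b[1]),b.mean(0))
print("depth",bydepth(d,[D(340,100),D(240,170),D(440,170),D(340,250)]))
mouth=(fl+fr)/2; mouth[2]=.053
print("mouth in tool",M.T@(mouth-p)*1000,"tool yaw",np.arctan2(-M[1,2],-M[0,2]),p)
print("tip ray vs",(M.T@(onplane(d,[(257,63)],p[2]-.0172)[0]-p))*1000)
```

```text
[0.5709 0.0232 0.062 ] [ 0.5391 -0.1236  0.062 ] 0.1501471075339273 yaw -0.21318387806404004 mid [ 0.555  -0.0502  0.062 ]
centre [ 0.6049 -0.061   0.062 ]
notch [[ 0.5581 -0.0374  0.05  ]
 [ 0.5525 -0.0637  0.05  ]
 [ 0.5543 -0.0503  0.05  ]] 0.0268599268407055 -0.30466074027918494 -0.6859626085081331
bottom [[ 0.5722  0.0255  0.    ]
 [ 0.5382 -0.126   0.    ]] 0.15527418601216716 [ 0.5552 -0.0502  0.    ]
depth [[ 0.5588 -0.0523  0.0605]
 [ 0.5586 -0.0413  0.0463]
 [ 0.5546 -0.0597  0.0464]
 [ 0.5548 -0.0479  0.0216]]
mouth in tool [  67.2643  -18.6739 -128.7734] tool yaw -0.20271062415833319 [ 0.4251 -0.0425  0.1203]
tip ray vs [ 17.1785   0.2877 -99.1014]
```

```bash
python3 -m handwheel '[[[4,-6,0],[0.01,0,0],255],[[12,-8,0],[0,0,0],255],[[15,-6.4,0],[0,0,0],255],[[15,0,0],[0,0,0],255],[[4,0,0],[0,0,0],255]]'
python3 -m handwheel '[[[0,0,0],[0,0,0],255],[[0,0,0],[0,0,0],255],[[0,0,0],[0,0,0],255],[[0,0,0],[0,0,0],255],[[0,0,0],[0,0,0],255]]'
python3 - <<'E'
from h import *
import pickle
np.set_printoptions(precision=4,suppress=True)
d=grab("wrist"); save(d,"w6",(140,0,380,160),3.3); pickle.dump(d,open("w6.pkl","wb"))
d=grab("scene"); save(d,"s6",(180,120,360,270),4.2)
s=manip.get_state(); M=np.array(s["tcp_rot"]); p=np.array(s["position"])
print(p,M.T@(np.array([.555,-.0502,.053])-p)*1000,np.arctan2(-M[1,2],-M[0,2]))
E
```

```text
time_s: 7.63
position: [0.428, -0.0213, 0.0686]
tcp_rot: [[-0.004, -0.21, -0.978], [0.0, -0.978, 0.21], [-1.0, 0.0, 0.004]]
contact_force: [0.4, 0.8, -0.0]
opening: 0.0138
time_s: 8.05
position: [0.4298, -0.0218, 0.0711]
tcp_rot: [[0.002, -0.21, -0.978], [-0.0, -0.978, 0.21], [-1.0, -0.0, -0.002]]
contact_force: [0.3, -0.5, -0.1]
opening: 0.0141
[ 0.4296 -0.0218  0.0709] [  18.0066    1.4509 -128.5031] -0.21141391859237854
```

View pics/w6.png

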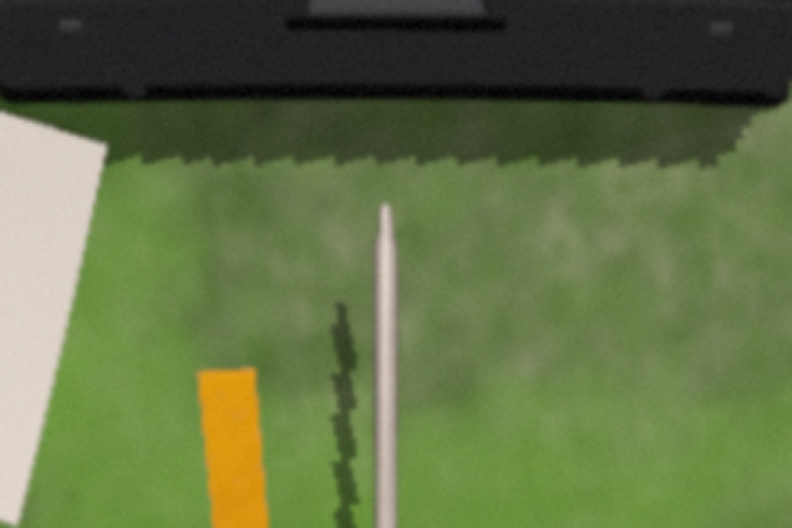

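View pics/s6.png

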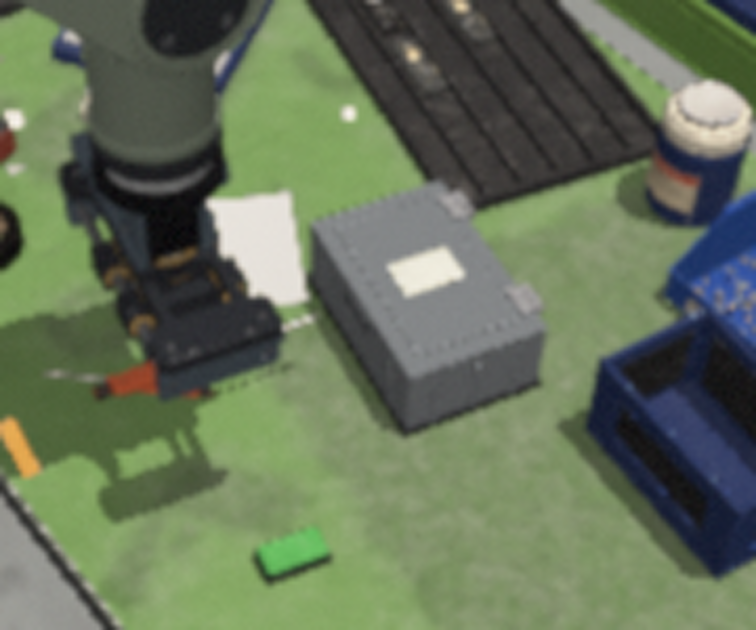

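```bash
python3 -m handwheel '[[[0.8,1,-4],[0,0,0],255],[[0,0,-8],[0,0,0],255],[[0,0,-8],[0,0,0],255],[[0,0,-7],[0,0,0],255],[[0,0,0],[0,0,0],255]]'
python3 -m handwheel '[[[0,0,-4],[0,0,0],255],[[0,0,-4],[0,0,0],255],[[0,0,-4],[0,0,0],255],[[0,0,-3.5],[0,0,0],255],[[0,0,0],[0,0,0],255]]'
python3 -m handwheel '[[[0,0,0],[0,0,0],255],[[0,0,0],[0,0,0],255],[[0,0,0],[0,0,0],255],[[0,0,0],[0,0,0],255],[[0,0,0],[0,0,0],255]]'
python3 - <<'E'
from h import *
import pickle
np.set_printoptions(precision=4,suppress=True)
d=grab("wrist"); save(d,"w7",(140,0,380,160),3.3)
s=manip.get_state(); M=np.array(s["tcp_rot"]); p=np.array(s["position"])
print(p,M.T@(np.array([.555,-.0502,.053])-p)*1000,s["contact_force"],s["ft_torque"])
E
```

```text
time_s: 8.57
position: [0.4581, -0.0288, 0.0698]
tcp_rot: [[0.003, -0.21, -0.978], [-0.0, -0.978, 0.21], [-1.0, -0.0, -0.003]]
contact_force: [-0.4, -0.2, -0.0]
opening: 0.0145
time_s: 8.98
position: [0.4717, -0.0318, 0.0697]
tcp_rot: [[0.001, -0.21, -0.978], [0.0, -0.978, 0.21], [-1.0, -0.0, -0.001]]
contact_force: [-0.2, -0.0, 0.2]
opening: 0.0142
time_s: 9.4
position: [0.4706, -0.0316, 0.0697]
tcp_rot: [[-0.0, -0.21, -0.978], [0.0, -0.978, 0.21], [-1.0, -0.0, 0.0]]
contact_force: [-1.0, 0.5, -0.1]
opening: 0.0141
[ 0.4706 -0.0316  0.0697] [ 16.6719   0.5357 -86.3923] [ 0.2127 -0.2928 -0.1175] [-0.0977  0.1955 -0.0135]
```

View pics/w7.png

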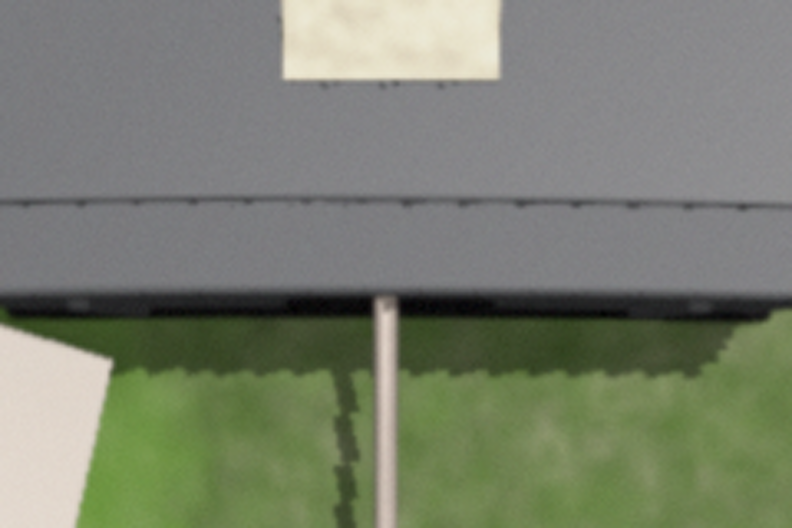

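Run:
```python
import numpy as np
P=lambda t,a=93,b=-3.0:np.array([55-a*np.cos(t)+b*np.sin(t),59+a*np.sin(t)+b*np.cos(t)])
p=np.array([-37.5,53.2])
for t in np.r_[0.03,np.arange(.1,1.91,.1)]:
    q=P(t); d=q-p; print("%.2f tip(%.1f,%.1f) row x %.1f z %.1f"%(t,*q,-d[1],-d[0])); p=q
```

```text
0.03 tip(-38.0,58.8) row x -5.6 z 0.5
0.10 tip(-37.8,65.3) row x -6.5 z -0.2
0.20 tip(-36.7,74.5) row x -9.2 z -1.1
0.30 tip(-34.7,83.6) row x -9.1 z -2.0
0.40 tip(-31.8,92.5) row x -8.8 z -2.9
0.50 tip(-28.1,101.0) row x -8.5 z -3.8
0.60 tip(-23.5,109.0) row x -8.1 z -4.6
0.70 tip(-18.1,116.6) row x -7.6 z -5.4
0.80 tip(-11.9,123.6) row x -7.0 z -6.1
0.90 tip(-5.2,130.0) row x -6.4 z -6.8
1.00 tip(2.2,135.6) row x -5.7 z -7.4
1.10 tip(10.1,140.5) row x -4.9 z -7.9
1.20 tip(18.5,144.6) row x -4.1 z -8.4
1.30 tip(27.2,147.8) row x -3.2 z -8.7
1.40 tip(36.2,150.1) row x -2.3 z -9.0
1.50 tip(45.4,151.6) row x -1.4 z -9.2
1.60 tip(54.7,152.0) row x -0.5 z -9.3
1.70 tip(64.0,151.6) row x 0.4 z -9.3
1.80 tip(73.2,150.2) row x 1.4 z -9.2
1.90 tip(82.2,148.0) row x 2.3 z -9.0
```

```bash
python3 -m handwheel '[[[-3,0,0],[0,0,0],255],[[-4,0,0],[0,0,0],255],[[-5,0,0],[0,0,0],255],[[-5,0,-0.5],[0,0,0],255],[[-4,0,-0.5],[0,0,0],255]]'
python3 -m handwheel '[[[-4.6,0,-1],[0,0,0],255],[[-4.5,0,-1],[0,0,0],255],[[0,0,0],[0,0,0],255],[[0,0,0],[0,0,0],255],[[0,0,0],[0,0,0],255]]'
python3 - <<'E'
from h import *
d=grab("scene"); save(d,"s8",(180,120,360,270),4.2)
d=grab("wrist"); save(d,"w8")
E
```

```text
time_s: 9.87
position: [0.4717, -0.0318, 0.0914]
tcp_rot: [[0.0, -0.21, -0.978], [0.0, -0.978, 0.21], [-1.0, -0.0, -0.0]]
contact_force: [0.2, -0.7, -1.7]
opening: 0.014
time_s: 10.28
position: [0.4738, -0.0323, 0.0998]
tcp_rot: [[0.0, -0.21, -0.978], [0.0, -0.978, 0.21], [-1.0, -0.0, -0.0]]
contact_force: [-0.8, 0.2, -1.0]
opening: 0.014
```

View pics/s8.png

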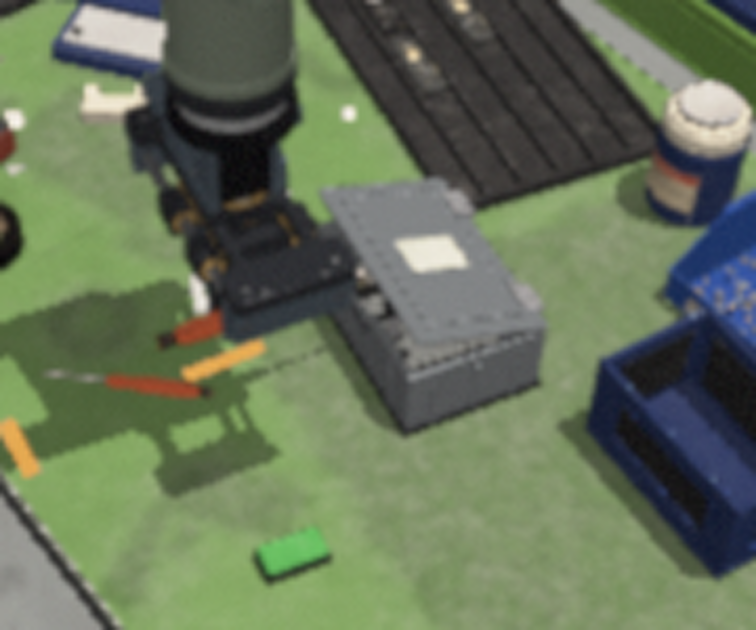

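View pics/w8.png

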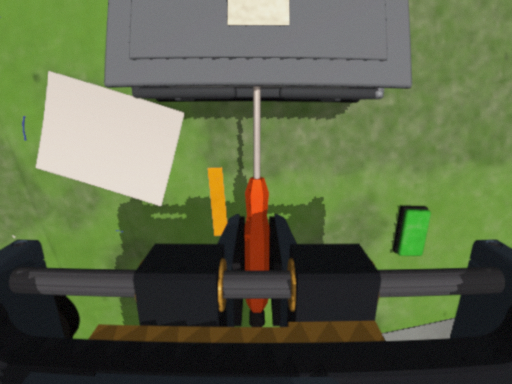

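The blade lifts the cover: scene crop shows it raised about 0.3 rad with the blade under its front edge. I continue along the arc.

```bash
python3 -m handwheel '[[[-6,0,-2],[0,0,0],255],[[-8.8,0,-2.9],[0,0,0],255],[[-8.5,0,-3.8],[0,0,0],255],[[-8.1,0,-4.6],[0,0,0],255],[[-5,0,-3.5],[0,0,0],255]]'
python3 -m handwheel '[[[0,0,0],[0,0,0],255],[[-4,0,-3],[0,0,0],255],[[-7,0,-6.1],[0,0,0],255],[[-6.4,0,-6.8],[0,0,0],255],[[0,0,0],[0,0,0],255]]'
python3 -m handwheel '[[[0,0,0],[0,0,0],255],[[0,0,0],[0,0,0],255],[[0,0,0],[0,0,0],255],[[0,0,0],[0,0,0],255],[[0,0,0],[0,0,0],255]]'
python3 - <<'E'
from h import *
d=grab("scene"); save(d,"s9",(180,90,360,240),4.2)
E
```

```text
time_s: 10.8
position: [0.4915, -0.036, 0.1378]
tcp_rot: [[0.003, -0.21, -0.978], [-0.0, -0.978, 0.21], [-1.0, -0.0, -0.003]]
contact_force: [0.1, 0.8, -1.3]
opening: 0.0143
time_s: 11.22
position: [0.5082, -0.0395, 0.1551]
tcp_rot: [[0.004, -0.21, -0.978], [-0.0, -0.978, 0.21], [-1.0, -0.0, -0.004]]
contact_force: [0.4, 0.1, 0.1]
opening: 0.0143
time_s: 11.63
position: [0.5054, -0.039, 0.1533]
tcp_rot: [[-0.0, -0.21, -0.978], [0.0, -0.978, 0.21], [-1.0, -0.0, 0.0]]
contact_force: [0.1, 0.2, -0.3]
opening: 0.014
```

View pics/s9.png

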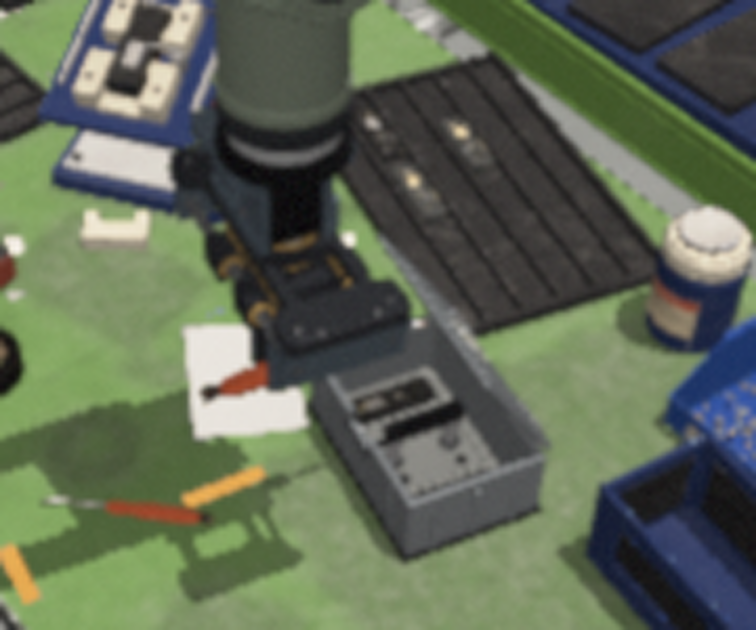

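```bash
python3 -m handwheel '[[[-3,0,-5.5],[0,0,0],255],[[-2.6,0,-7.5],[0,0,0],255],[[-2.2,0,-7.4],[0,0,0],255],[[-3.2,0,-8.7],[0,0,0],255],[[-2.3,0,-9],[0,0,0],255]]'
python3 -m handwheel '[[[-1.4,0,-9.2],[0,0,0],255],[[-0.5,0,-9.3],[0,0,0],255],[[0.4,0,-9.3],[0,0,0],255],[[1,0,-6],[0,0,0],255],[[0,0,0],[0,0,0],255]]'
python3 -m handwheel '[[[0,0,0],[0,0,0],255],[[0,0,0],[0,0,0],255],[[0,0,0],[0,0,0],255],[[0,0,0],[0,0,0],255],[[0,0,0],[0,0,0],255]]'
python3 - <<'E'
from h import *
d=grab("scene"); save(d,"s10",(180,90,360,240),4.2)
d=grab("top"); save(d,"t10",(180,80,320,250),3.5)
E
```

```text
time_s: 12.1
position: [0.5441, -0.0473, 0.1673]
tcp_rot: [[0.001, -0.21, -0.978], [0.0, -0.978, 0.21], [-1.0, -0.0, -0.001]]
contact_force: [0.5, -1.4, -0.8]
opening: 0.0143
time_s: 12.52
position: [0.5774, -0.0545, 0.1668]
tcp_rot: [[0.001, -0.21, -0.978], [0.0, -0.978, 0.21], [-1.0, -0.0, -0.001]]
contact_force: [0.8, 0.4, -0.7]
opening: 0.014
time_s: 12.93
position: [0.5757, -0.0541, 0.1675]
tcp_rot: [[0.0, -0.21, -0.978], [0.0, -0.978, 0.21], [-1.0, -0.0, -0.0]]
contact_force: [0.5, -0.3, 0.6]
opening: 0.0142
```

View pics/s10.png

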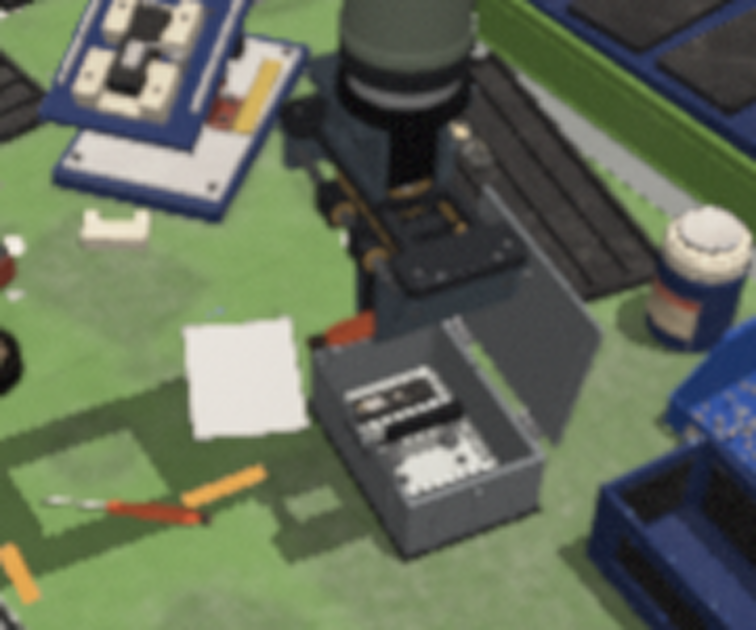

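View pics/t10.png

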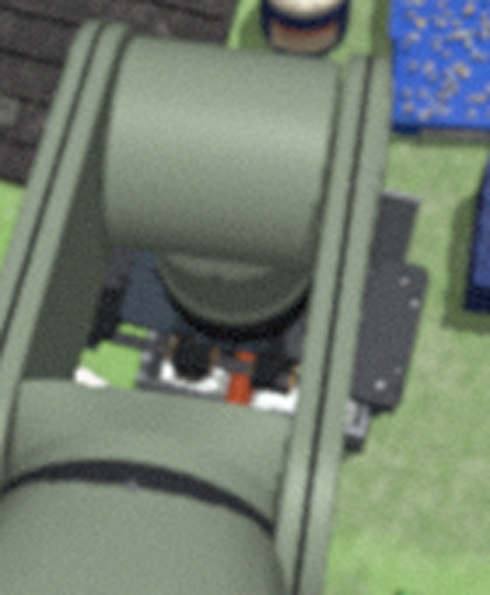

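```bash
python3 -m handwheel '[[[0.6,0,-4],[0,0,0],255],[[0.8,0,-4],[0,0,0],255],[[0.6,0,-3],[0,0,0],255],[[0,0,0],[0,0,0],255],[[0,0,0],[0,0,0],255]]'
python3 -m handwheel '[[[0,0,8],[0,0,0],255],[[0,0,20],[0,0,0],255],[[0,0,30],[0,0,0],255],[[0,0,35],[0,0,0],255],[[0,0,35],[0,0,0],255]]'
python3 -m handwheel '[[[0,0,30],[0,0,0],255],[[0,0,5],[0,0,0],255],[[0,0,0],[0,0,0],255],[[0,0,0],[0,0,0],255],[[0,0,0],[0,0,0],255]]'
python3 - <<'E'
from h import *
import pickle
d=grab("scene"); save(d,"s11",(180,90,360,240),4.2); pickle.dump(d,open("s11.pkl","wb"))
d=grab("top"); save(d,"t11",(180,80,320,250),3.5);pickle.dump(d,open("t11.pkl","wb"))
d=grab("wrist"); save(d,"w11"); pickle.dump(d,open("w11.pkl","wb"))
E
```

```text
time_s: 13.45
position: [0.587, -0.0566, 0.1651]
tcp_rot: [[-0.0, -0.21, -0.978], [0.0, -0.978, 0.21], [-1.0, -0.0, 0.0]]
contact_force: [-0.8, -0.1, -0.5]
opening: 0.014
time_s: 13.87
position: [0.4595, -0.0293, 0.1651]
tcp_rot: [[-0.001, -0.21, -0.978], [0.0, -0.978, 0.21], [-1.0, -0.0, 0.001]]
contact_force: [-0.5, -0.2, 0.5]
opening: 0.0143
time_s: 14.28
position: [0.4287, -0.0225, 0.1658]
tcp_rot: [[0.002, -0.21, -0.978], [-0.0, -0.978, 0.21], [-1.0, -0.0, -0.002]]
contact_force: [0.3, -0.6, -0.6]
opening: 0.0138
```

View pics/s11.png

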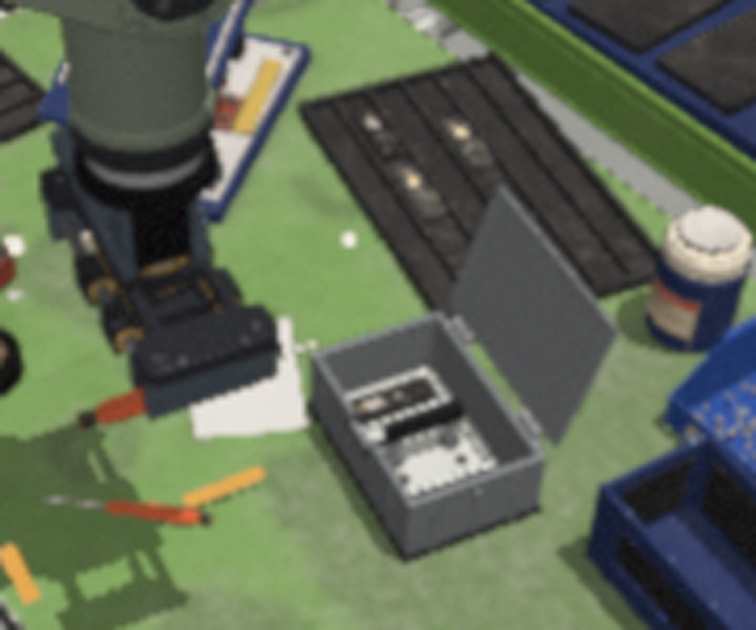

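View pics/t11.png

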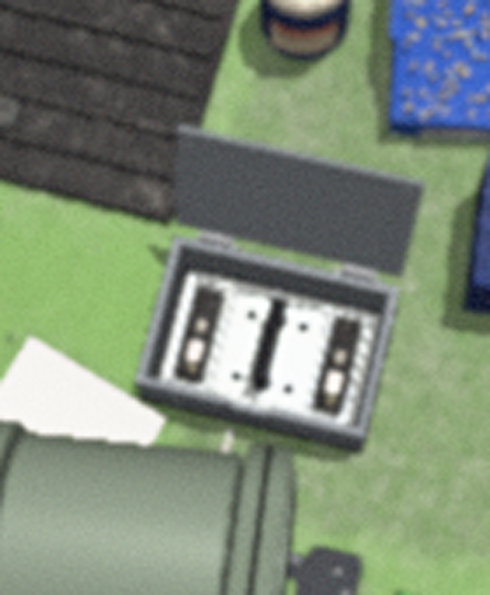

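View pics/w11.png

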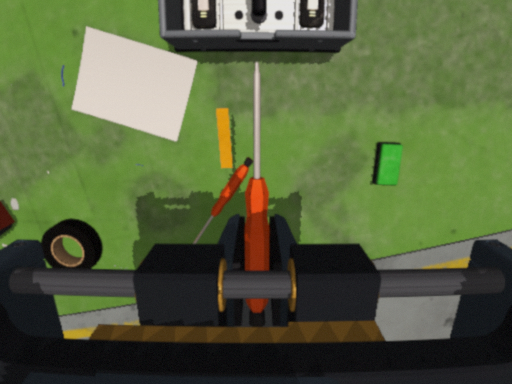

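Cover stands leaned back past upright, clear of contact (scene crop lid from (500,190) to (615,330)). Now I lay the driver in the free area near y ≈ −0.285.

```bash
python3 -m handwheel '[[[4,18,-2],[-0.02,0,0],255],[[6,29,-5],[-0.02,0,0],255],[[6,29,-4],[-0.02,0,0],255],[[6,29,-4],[-0.02,0,0],255],[[6,29,-3],[-0.02,0,0],255]]'
python3 -m handwheel '[[[6,29,-3],[-0.022,0,0],255],[[6,29,-2],[-0.022,0,0],255],[[6,29,-2],[-0.022,0,0],255],[[6,29,0],[-0.022,0,0],255],[[6,12,0],[-0.022,0,0],255]]'
python3 -m handwheel '[[[20,0,0],[0,0,0],255],[[20,0,0],[0,0,0],255],[[10,0,0],[0,0,0],255],[[0,0,0],[0,0,0],255],[[0,0,0],[0,0,0],255]]'
python3 - <<'E'
from h import *
d=grab("wrist"); save(d,"w12")
E
```

```text
time_s: 14.85
position: [0.4232, -0.1591, 0.1369]
tcp_rot: [[0.0, -0.11, -0.994], [0.0, -0.994, 0.11], [-1.0, -0.0, -0.0]]
contact_force: [0.9, 0.3, 0.3]
opening: 0.0145
time_s: 15.27
position: [0.421, -0.2896, 0.1067]
tcp_rot: [[0.001, -0.002, -1.0], [-0.002, -1.0, 0.002], [-1.0, 0.002, -0.001]]
contact_force: [-0.4, -0.0, -0.7]
opening: 0.0143
time_s: 15.68
position: [0.4205, -0.2857, 0.057]
tcp_rot: [[-0.001, -0.001, -1.0], [0.001, -1.0, 0.001], [-1.0, -0.001, 0.001]]
contact_force: [0.3, -0.1, -0.0]
opening: 0.0135
```

View pics/w12.png

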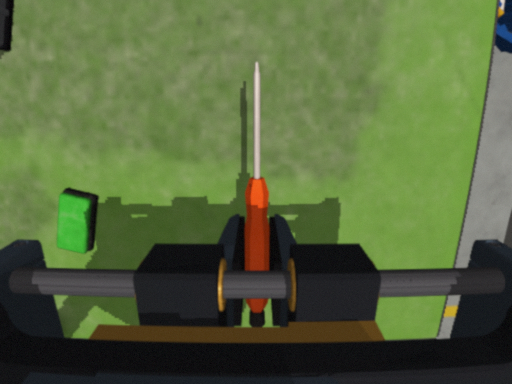

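```bash
python3 -m handwheel '[[[12,0,0],[0,0,0],255],[[10,0,0],[0,0,0],255],[[6,0,0],[0,0,0],255],[[3.7,0,0],[0,0,0],255],[[0,0,0],[0,0,0],255]]'
python3 -m handwheel '[[[0.5,0,0],[0,0,0],255],[[0,0,0],[0,0,0],255],[[0,0,0],[0,0,0],200],[[0,0,0],[0,0,0],140],[[0,0,0],[0,0,0],140]]'
python3 -m handwheel '[[[0,0,0],[0,0,0],140],[[0,0,0],[0,0,0],140],[[0,0,0],[0,0,0],140],[[0,0,0],[0,0,0],140],[[0,0,0],[0,0,0],140]]'
```

```text
time_s: 16.15
position: [0.42, -0.2854, 0.0251]
tcp_rot: [[-0.001, -0.001, -1.0], [0.001, -1.0, 0.001], [-1.0, -0.001, 0.001]]
contact_force: [-0.1, -0.4, -0.4]
opening: 0.0138
time_s: 16.57
position: [0.4205, -0.2858, 0.0254]
tcp_rot: [[0.001, -0.001, -1.0], [-0.0, -1.0, 0.001], [-1.0, 0.0, -0.001]]
contact_force: [0.2, -0.5, -0.2]
opening: 0.0301
time_s: 16.98
position: [0.4203, -0.2857, 0.0251]
tcp_rot: [[0.0, -0.001, -1.0], [0.0, -1.0, 0.001], [-1.0, -0.0, -0.0]]
contact_force: [-0.5, -0.4, 0.6]
opening: 0.0411
```

```bash
python3 -m handwheel '[[[-10,0,0],[0,0,0],140],[[-25,0,0],[0,0,0],140],[[-40,0,0],[0,0,0],140],[[-40,0,0],[0,0,0],140],[[-20,0,0],[0,0,0],140]]'
python3 - <<'E'
from h import *
import pickle
np.set_printoptions(precision=4,suppress=True)
d=grab("wrist"); save(d,"w13"); s=manip.get_state(); print(s["position"],s["joints"])
d=pickle.load(open("t11.pkl","rb")); save(d,"t11b",(180,80,320,250),4)
E
```

```text
time_s: 17.4
position: [0.4219, -0.2868, 0.1653]
tcp_rot: [[0.006, -0.001, -1.0], [-0.004, -1.0, 0.001], [-1.0, 0.004, -0.006]]
contact_force: [0.6, -0.7, 0.7]
opening: 0.0411
[ 0.4233 -0.2877  0.1679] [-0.6196  0.2706  1.8202  0.0002  1.0377  0.9523]
```

View pics/w13.png

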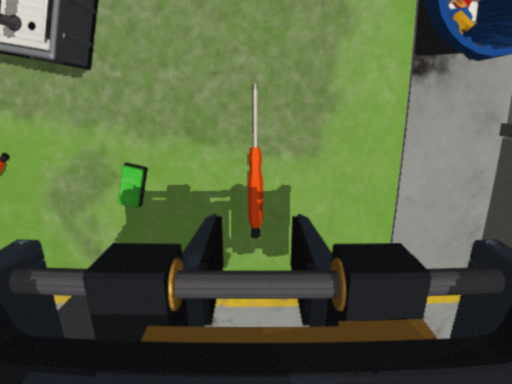

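```bash
python3 -m handwheel '[[[0,-20,-8],[0.02,0,0],140],[[0,-31,-12],[0.025,0,0],140],[[0,-31,-11],[0.025,0,0],140],[[0,-31,-10],[0.025,0,0],140],[[0,-31,-10],[0.025,0,0],140]]'
python3 -m handwheel '[[[0,-31,-10],[0.03,0,0],140],[[0,-31,-8],[0.03,0,0],140],[[0,-31,-8],[0.03,0,0],140],[[0,-8,-3],[0,0,0],140],[[0,0,0],[0,0,0],140]]'
python3 -m handwheel '[[[0,0,0],[0,0,0],140],[[0,0,0],[0,0,0],140],[[0,0,0],[0,0,0],140],[[0,0,0],[0,0,0],140],[[0,0,0],[0,0,0],140]]'
python3 - <<'E'
from h import *
import pickle
d=grab("wrist"); save(d,"w14",(60,0,440,240),2.1); pickle.dump(d,open("w14.pkl","wb"))
E
```

```text
time_s: 17.87
position: [0.4785, -0.143, 0.1606]
tcp_rot: [[0.0, -0.123, -0.992], [0.0, -0.992, 0.123], [-1.0, -0.0, -0.0]]
contact_force: [0.5, -0.4, -0.6]
opening: 0.041
time_s: 18.28
position: [0.5236, -0.0474, 0.1604]
tcp_rot: [[0.001, -0.206, -0.979], [0.0, -0.979, 0.206], [-1.0, -0.0, -0.001]]
contact_force: [0.4, -0.3, -0.1]
opening: 0.0409
time_s: 18.7
position: [0.5225, -0.0501, 0.1602]
tcp_rot: [[-0.0, -0.211, -0.977], [-0.0, -0.977, 0.211], [-1.0, 0.0, 0.0]]
contact_force: [0.1, -0.3, -0.6]
opening: 0.041
```

View pics/w14.png

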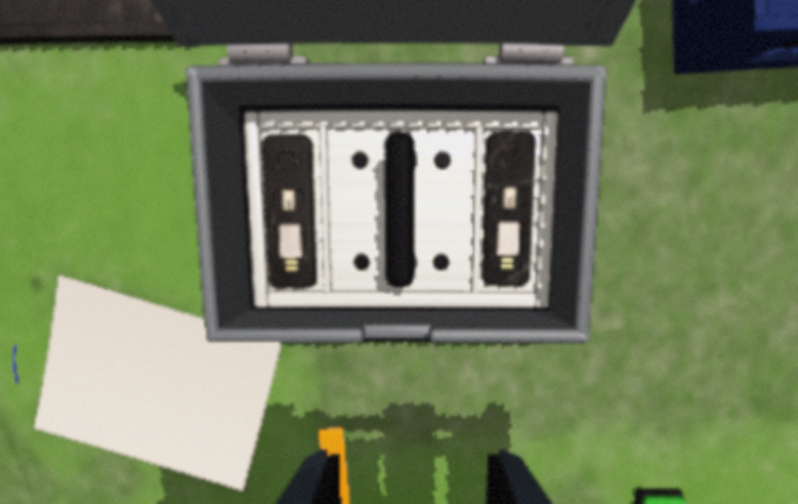

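```bash
python3 -m handwheel '[[[0,20,0],[0,0,0],140],[[0,20,0],[0,0,0],140],[[0,0,0],[0,0,0],140],[[0,0,0],[0,0,0],140],[[0,0,0],[0,0,0],140]]'
python3 - <<'E'
from h import *
import pickle
np.set_printoptions(precision=4,suppress=True)
d2=grab("wrist"); pickle.dump(d2,open("w15.pkl","wb")); d1=pickle.load(open("w14.pkl","rb"))
save(d2,"w15",(60,0,440,240),2.1)
def bar(d):
    g=cv2.cvtColor(d["img"],cv2.COLOR_RGB2GRAY); m=((g<45)*255).astype(np.uint8)
    k,l,st,c=cv2.connectedComponentsWithStats(m[:170])
    for i in range(1,k):
        x,y,w,h,a=st[i]
        if 55<h<95 and 8<w<25: print(st[i],c[i]); yield (c[i],(c[i][0],y+h/2-.5),(c[i][0],y),(c[i][0],y+h))
b1=list(bar(d1)); b2=list(bar(d2))
for a in b1:
  for q in ((a[0]),): print(onplane(d1,[q],.047), bydepth(d1,[q]))
for a in b2: print(onplane(d2,[a[0]],.047), bydepth(d2,[a[0]]))
s=manip.get_state(); print(s["position"])
C=lambda u,v:(60+u/2.1-.25,v/2.1-.25)
rim=onplane(d1,[C(190,68),C(604,68),C(587,341),C(208,341)],.058);print(rim,rim.mean(0),np.linalg.norm(rim[0]-rim[1]),np.linalg.norm(rim[0]-rim[3]))
y=rim[0]+rim[3]-rim[1]-rim[2];print("yaw",np.arctan2(y[1],y[0])-np.pi/2)
E
```

```text
time_s: 19.17
position: [0.5145, -0.0881, 0.1602]
tcp_rot: [[0.0, -0.21, -0.978], [0.001, -0.978, 0.21], [-1.0, -0.001, -0.0]]
contact_force: [0.4, 0.3, -0.1]
opening: 0.0412
[244  63  13  73 871] [249.6613  99.3846]
[186  67  24  69 575] [194.2035 103.1009]
[196  64  17  73 934] [203.969  99.637]
[147  68  23  69 345] [160.2261 118.3391]
[[ 0.6041 -0.0618  0.047 ]] [[ 0.6041 -0.0617  0.0454]]
[[ 0.611  -0.0168  0.047 ]] [[ 0.6123 -0.0105  0.0145]]
[[ 0.6039 -0.0632  0.047 ]] [[ 0.604  -0.0631  0.0461]]
[[ 0.5974 -0.0237  0.047 ]] [[ 0.598  -0.0137  0.0147]]
[ 0.5145 -0.0879  0.1602]
[[ 0.6686  0.0003  0.058 ]
 [ 0.6369 -0.1443  0.058 ]
 [ 0.5399 -0.1234  0.058 ]
 [ 0.5715  0.0222  0.058 ]] [ 0.6042 -0.0613  0.058 ] 0.14802816771487826 0.09950180514398686
yaw -0.2143287441563737
```

View pics/w15.png

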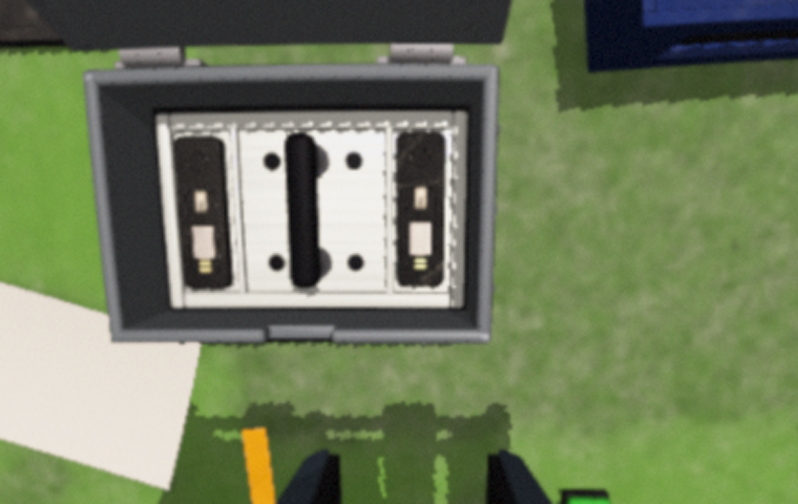

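```bash
python3 - <<'E'
from h import *
import pickle
np.set_printoptions(precision=4,suppress=True)
d1=pickle.load(open("w14.pkl","rb"));d2=pickle.load(open("w15.pkl","rb"))
C=lambda u,v:(60+u/2.1-.25,v/2.1-.25)
print(tri(d1,C(399,134),d2,C(301,134)),tri(d1,C(399,287),d2,C(305,287)))
print(tri(d1,C(384+15,210),d2,C(303,210)), manip.get_state()["joints"])
E
python3 -m handwheel '[[[-5,0,0],[-0.06,0,0],140],[[-8,0,0],[-0.12,0,0],140],[[-8,0,0],[-0.12,0,0],140],[[-8,0,0],[-0.12,0,0],140],[[-8,0,0],[-0.12,0,0],140]]'
python3 -m handwheel '[[[0,0,0],[-0.12,0,0],140],[[0,0,0],[-0.12,0,0],140],[[0,0,0],[-0.12,0,0],140],[[0,0,0],[-0.12,0,0],140],[[0,0,0],[-0.12,0,0],140]]'
python3 -m handwheel '[[[0,0,0],[-0.12,0,0],140],[[0,0,0],[-0.12,0,0],140],[[0,0,0],[-0.12,0,0],140],[[0,0,0],[-0.12,0,0],140],[[0,0,0],[-0.12,0,0],140]]'
python3 -m handwheel '[[[0,0,0],[-0.12,0,0],140],[[0,0,0],[-0.12,0,0],140],[[0,0,0],[-0.12,0,0],140],[[0,0,0],[-0.12,0,0],140],[[0,0,0],[-0.12,0,0],140]]'
python3 -m handwheel '[[[0,0,0],[-0.12,0,0],140],[[0,0,0],[-0.12,0,0],140],[[0,0,0],[-0.12,0,0],140],[[0,0,0],[-0.12,0,0],140],[[0,0,0],[-0.12,0,0],140]]'
```

```text
(array([ 0.6326, -0.0679,  0.0357]), np.float64(0.0004199666288215248)) (array([ 0.5741, -0.055 ,  0.0389]), np.float64(0.00028146524339280884))
(array([ 0.6041, -0.0616,  0.0369]), np.float64(0.00035136032466959985)) [-0.1915  0.2991  1.8001  0.0006  1.0423  1.5903]
time_s: 19.63
position: [0.5146, -0.0874, 0.1974]
tcp_rot: [[-0.0, 0.329, -0.944], [0.0, -0.944, -0.329], [-1.0, -0.0, -0.0]]
contact_force: [-0.0, 0.6, 1.0]
opening: 0.041
time_s: 20.05
position: [0.5146, -0.0874, 0.1971]
tcp_rot: [[0.0, 0.805, -0.593], [0.0, -0.593, -0.805], [-1.0, -0.0, -0.0]]
contact_force: [0.5, -1.1, 0.2]
opening: 0.0411
time_s: 20.47
position: [0.5146, -0.0874, 0.1971]
tcp_rot: [[-0.0, 0.999, -0.035], [0.0, -0.035, -0.999], [-1.0, -0.0, -0.0]]
contact_force: [0.0, 0.8, 0.2]
opening: 0.0412
time_s: 20.88
position: [0.5146, -0.0874, 0.1971]
tcp_rot: [[-0.0, 0.845, 0.535], [0.0, 0.535, -0.845], [-1.0, 0.0, -0.0]]
contact_force: [-0.1, -0.5, 0.0]
opening: 0.041
time_s: 21.3
position: [0.5146, -0.0874, 0.1971]
tcp_rot: [[0.0, 0.395, 0.919], [0.0, 0.919, -0.395], [-1.0, 0.0, -0.0]]
contact_force: [-0.8, 0.5, 0.2]
opening: 0.0417
```

```bash
python3 -m handwheel '[[[0,0,0],[-0.1,0,0],140],[[0,0,0],[-0.093,0,0],140],[[0,8,15],[0,0,0],140],[[0,15,29],[0,0,0],140],[[0,15,28],[0,0,0],140]]'
python3 -m handwheel '[[[0,5.5,10],[0,0,0],140],[[0,0,0],[0,0,0],140],[[0,0,0],[0,0,0],140],[[0,0,0],[0,0,0],140],[[0,0,0],[0,0,0],140]]'
python3 - <<'E'
from h import *
import pickle
np.set_printoptions(precision=4,suppress=True)
s=manip.get_state(); p=np.array(s["position"]);M=np.array(s["tcp_rot"])
print(p,M.T@(np.array([.6041,-.0620,.040])-p)*1000,np.arctan2(M[1,2],M[0,2]))
d=grab("wrist"); save(d,"w16"); pickle.dump(d,open("w16.pkl","wb"))
d=grab("scene"); save(d,"s16",(180,90,360,240),4.2)
E
```

```text
time_s: 21.72
position: [0.5937, -0.0659, 0.1976]
tcp_rot: [[0.001, 0.218, 0.976], [0.0, 0.976, -0.218], [-1.0, 0.0, 0.001]]
contact_force: [0.5, 0.4, -0.1]
opening: 0.041
time_s: 22.13
position: [0.6028, -0.0637, 0.1972]
tcp_rot: [[-0.001, 0.218, 0.976], [0.0, 0.976, -0.218], [-1.0, -0.0, -0.001]]
contact_force: [-0.2, 0.7, -0.6]
opening: 0.0413
[ 0.6028 -0.0637  0.1972] [157.207    1.9191   0.9801] -0.2199261069552216
```

View pics/w16.png

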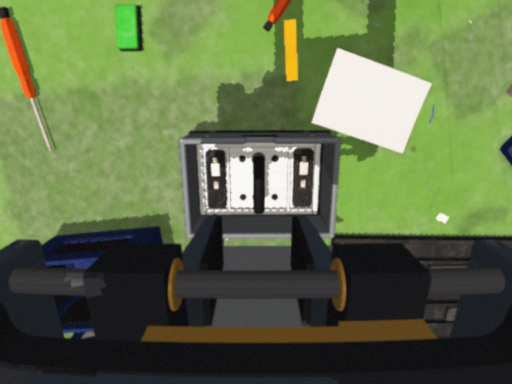

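View pics/s16.png

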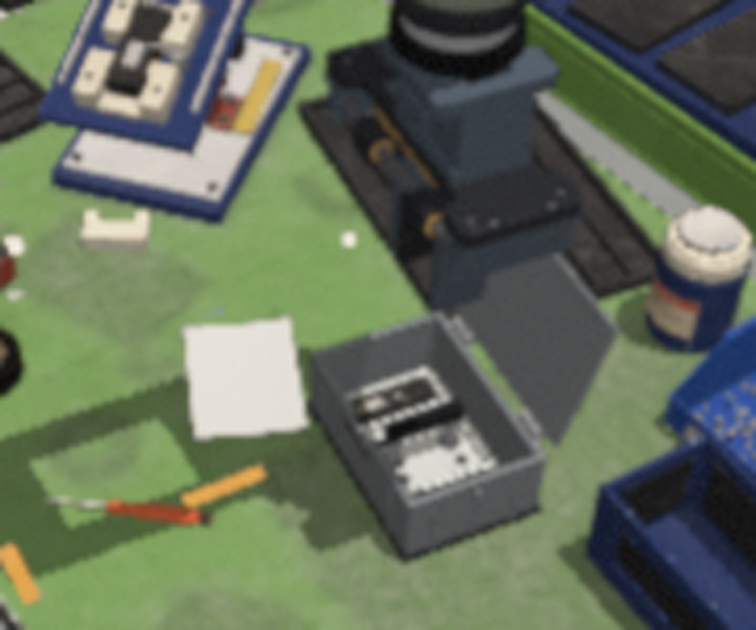

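Run:
```python
from h import *
import pickle
np.set_printoptions(precision=4,suppress=True)
d=pickle.load(open("w16.pkl","rb")); save(d,"w16c",(170,120,350,245),4.2); d1=pickle.load(open("w14.pkl","rb"))
C=lambda u,v:(60+u/2.1-.25,v/2.1-.25)
q=[(259.3,154),(258.7,213)]
P=onplane(d,q,.047); print(P,np.linalg.norm(P[0]-P[1]),P.mean(0),np.arctan2(*(P[1]-P[0])[[1,0]]),bydepth(d,[(259,170),(259,184),(259,200)]))
print(tri(d,(259,183.5),d1,C(399,210)))
s=manip.get_state(); p=np.array(s["position"]);M=np.array(s["tcp_rot"])
c=P.mean(0); c[2]=.04; print(M.T@(c-p)*1000,np.arctan2(M[1,2],M[0,2]))
```

```text
[[ 0.5715 -0.0538  0.047 ]
 [ 0.6307 -0.0675  0.047 ]] 0.06080592926471133 [ 0.6011 -0.0607  0.047 ] -0.22799653855406884 [[ 0.587  -0.0575  0.0465]
 [ 0.6013 -0.0607  0.0451]
 [ 0.6173 -0.0642  0.0466]]
(array([ 0.604 , -0.0613,  0.0323]), np.float64(0.0003006116121296811))
[157.4449   2.6805  -2.642 ] -0.22023234858761578
```

View pics/w16c.png

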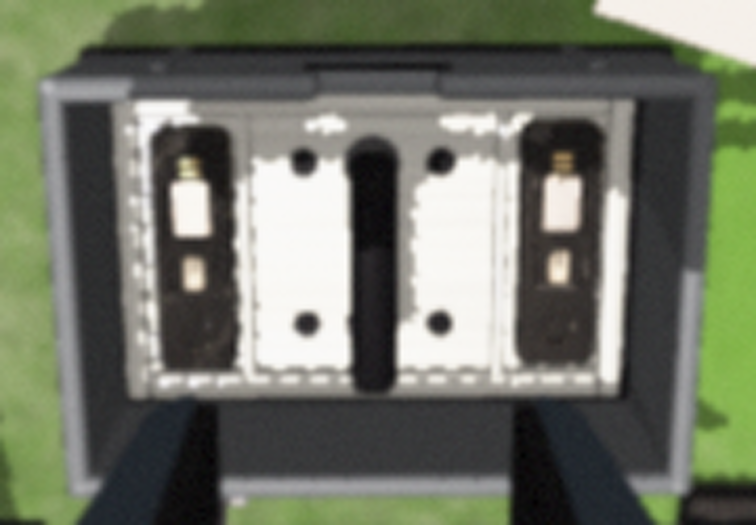

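```bash
python3 -m handwheel '[[[10,1.4,-1],[0,0,0],140],[[25,1,0],[0,0,0],140],[[30,0,0],[0,0,0],140],[[30,0,0],[0,0,0],140],[[15,0,0],[0,0,0],140]]'
python3 -m handwheel '[[[0,0,0],[0,0,0],140],[[0,0,0],[0,0,0],140],[[10,0,0],[0,0,0],140],[[10,0,0],[0,0,0],140],[[8,0,0],[0,0,0],140]]'
python3 -m handwheel '[[[6,0,0],[0,0,0],140],[[4,0,0],[0,0,0],140],[[2.5,0,0],[0,0,0],140],[[0,0,0],[0,0,0],140],[[0,0,0],[0,0,0],140]]'
python3 - <<'E'
from h import *
np.set_printoptions(precision=4,suppress=True)
d=grab("wrist"); save(d,"w17")
d=grab("scene"); save(d,"s17",(180,90,360,240),4.2)
s=manip.get_state(); print(s["position"],s["contact_force"],s["tcp_rot"])
E
```

```text
time_s: 22.65
position: [0.6007, -0.0609, 0.0832]
tcp_rot: [[-0.006, 0.218, 0.976], [0.001, 0.976, -0.218], [-1.0, -0.0, -0.006]]
contact_force: [-0.5, -1.0, -0.2]
opening: 0.0412
time_s: 23.07
position: [0.6038, -0.0612, 0.0591]
tcp_rot: [[0.001, 0.218, 0.976], [-0.0, 0.976, -0.218], [-1.0, 0.0, 0.001]]
contact_force: [-0.4, 0.1, 0.3]
opening: 0.0414
time_s: 23.48
position: [0.6036, -0.0611, 0.0467]
tcp_rot: [[0.0, 0.218, 0.976], [0.0, 0.976, -0.218], [-1.0, 0.0, 0.0]]
contact_force: [-0.3, -0.6, 0.1]
opening: 0.0412
[ 0.6038 -0.0611  0.047 ] [-0.8303 -0.4901  0.5545] [[ 0.0009  0.218   0.9759]
 [-0.      0.9759 -0.218 ]
 [-1.      0.0002  0.0009]]
```

View pics/w17.png

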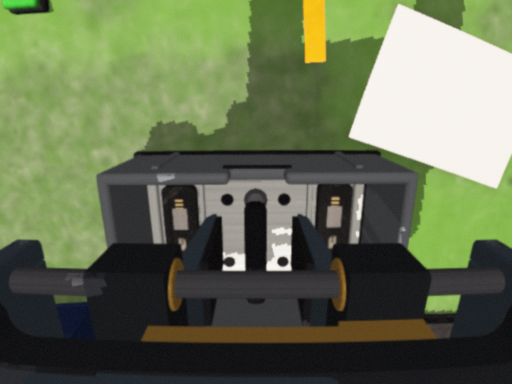

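View pics/s17.png

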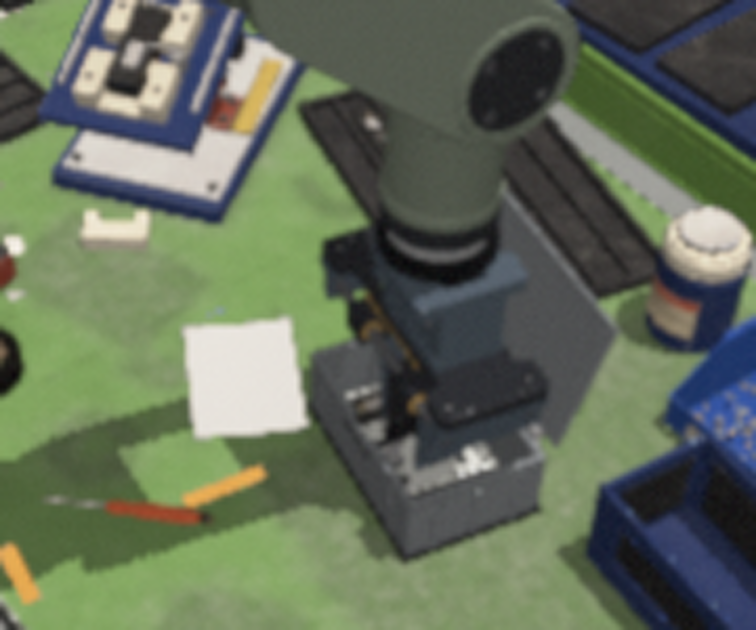

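The bar (255,250) is centred between the jaws. Closing.

```bash
python3 -m handwheel '[[[1,0,0],[0,0,0],170],[[0,0,0],[0,0,0],190],[[0,0,0],[0,0,0],205],[[0,0,0],[0,0,0],215],[[0,0,0],[0,0,0],225]]' 10
python3 -m handwheel '[[[0,0,0],[0,0,0],235],[[0,0,0],[0,0,0],255],[[0,0,0],[0,0,0],255],[[0,0,0],[0,0,0],255],[[0,0,0],[0,0,0],255]]' 10
python3 -m handwheel '[[[0,0,0],[0,0,0],255],[[0,0,0],[0,0,0],255],[[0,0,0],[0,0,0],255],[[0,0,0],[0,0,0],255],[[0,0,0],[0,0,0],255]]' 35
```

```text
time_s: 24.0
position: [0.6035, -0.0612, 0.0457]
tcp_rot: [[0.0, 0.218, 0.976], [-0.0, 0.976, -0.218], [-1.0, -0.0, 0.0]]
contact_force: [-0.1, -0.1, 0.6]
opening: 0.0118
time_s: 24.42
position: [0.6035, -0.0612, 0.0457]
tcp_rot: [[0.0, 0.218, 0.976], [-0.0, 0.976, -0.218], [-1.0, -0.0, 0.0]]
contact_force: [-0.6, -0.5, 1.3]
opening: 0.012
time_s: 24.83
position: [0.6035, -0.0612, 0.0457]
tcp_rot: [[0.0, 0.218, 0.976], [-0.0, 0.976, -0.218], [-1.0, -0.0, 0.0]]
contact_force: [-0.7, -2.3, 2.9]
opening: 0.0116
```

```bash
python3 -m handwheel '[[[-1,0,0],[0,0,0],255],[[-2,0,0],[0,0,0],255],[[-3,0,0],[0,0,0],255],[[-4,0,0],[0,0,0],255],[[-4,0,0],[0,0,0],255]]'
python3 -m handwheel '[[[-5,0,0],[0,0,0],255],[[-5,0,0],[0,0,0],255],[[-4,0,0],[0,0,0],255],[[-2,0,0],[0,0,0],255],[[0,0,0],[0,0,0],255]]'
python3 - <<'E'
from h import *
d=grab("wrist"); save(d,"w18")
s=manip.get_state(); print(s["contact_force"],s["ft_torque"])
E
```

```text
time_s: 25.25
position: [0.6034, -0.061, 0.0598]
tcp_rot: [[-0.0, 0.218, 0.976], [0.0, 0.976, -0.218], [-1.0, 0.0, -0.0]]
contact_force: [0.9, -0.3, -1.9]
opening: 0.0117
time_s: 25.67
position: [0.6039, -0.0612, 0.0764]
tcp_rot: [[0.001, 0.218, 0.976], [-0.0, 0.976, -0.218], [-1.0, 0.0, 0.001]]
contact_force: [0.4, -0.2, -1.9]
opening: 0.0114
[-0.15524348  0.11100766 -2.15159506] [-0.00056941 -0.00355887  0.02419973]
```

View pics/w18.png

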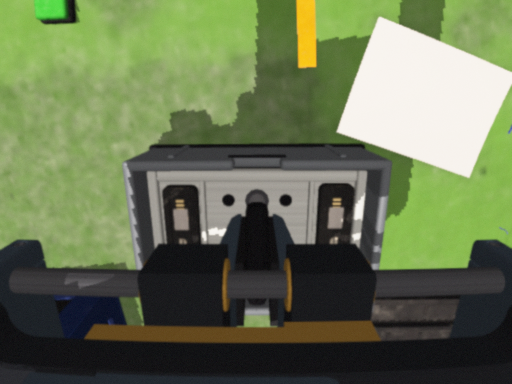

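```bash
python3 -m handwheel '[[[-3,0,0],[0,0,0],255],[[-6,0,0],[0,0,0],255],[[-8,0,0],[0,0,0],255],[[-10,0,0],[0,0,0],255],[[-10,0,0],[0,0,0],255]]'
python3 -m handwheel '[[[-10,0,0],[0,0,0],255],[[-10,0,0],[0,0,0],255],[[-10,0,0],[0,0,0],255],[[-10,0,0],[0,0,0],255],[[-10,0,0],[0,0,0],255]]'
python3 -m handwheel '[[[-10,0,0],[0,0,0],255],[[-9,0,0],[0,0,0],255],[[-7,0,0],[0,0,0],255],[[-5,0,0],[0,0,0],255],[[-3,0,0],[0,0,0],255]]'
python3 -m handwheel '[[[-1.5,0,0],[0,0,0],255],[[0,0,0],[0,0,0],255],[[0,0,0],[0,0,0],255],[[0,0,0],[0,0,0],255],[[0,0,0],[0,0,0],255]]'
python3 -m handwheel '[[[0,0,0],[0,0,0],255],[[0,0,0],[0,0,0],255],[[0,0,0],[0,0,0],255],[[0,0,0],[0,0,0],255],[[0,0,0],[0,0,0],255]]'
python3 - <<'E'
from h import *
import pickle
np.set_printoptions(precision=4,suppress=True)
for n in("wrist","scene","top"):
    d=grab(n); save(d,n+"19",None if n!="scene" else (180,90,360,240),1 if n!="scene" else 4.2); pickle.dump(d,open(n+"19.pkl","wb"))
s=manip.get_state(); print(s["position"],s["contact_force"],s["ft_torque"],s["joint_velocities"],s["tcp_rot"])
E
```

```text
time_s: 26.13
position: [0.6037, -0.0611, 0.1138]
tcp_rot: [[0.001, 0.218, 0.976], [0.0, 0.976, -0.218], [-1.0, 0.0, 0.0]]
contact_force: [0.5, 0.1, -1.6]
opening: 0.0116
time_s: 26.55
position: [0.6035, -0.0611, 0.1638]
tcp_rot: [[0.0, 0.218, 0.976], [0.0, 0.976, -0.218], [-1.0, 0.0, 0.0]]
contact_force: [-0.2, 1.0, -2.8]
opening: 0.0115
time_s: 26.97
position: [0.6037, -0.0611, 0.1974]
tcp_rot: [[0.001, 0.218, 0.976], [0.0, 0.976, -0.218], [-1.0, 0.0, 0.001]]
contact_force: [0.2, 0.5, -1.8]
opening: 0.012
time_s: 27.38
position: [0.6033, -0.0611, 0.1976]
tcp_rot: [[-0.001, 0.218, 0.976], [0.0, 0.976, -0.218], [-1.0, 0.0, -0.001]]
contact_force: [0.0, -0.6, -2.3]
opening: 0.0114
time_s: 27.8
position: [0.6035, -0.0611, 0.1981]
tcp_rot: [[0.0, 0.218, 0.976], [0.0, 0.976, -0.218], [-1.0, 0.0, 0.0]]
contact_force: [-0.3, -0.0, -3.0]
opening: 0.012
[ 0.6035 -0.0611  0.1981] [ 0.4642 -0.3566 -1.6624] [-0.012   0.0176  0.0825] [-0.0001 -0.0002 -0.0014 -0.0005  0.0016 -0.0005] [[ 0.0001  0.218   0.976 ]
 [ 0.0001  0.976  -0.218 ]
 [-1.      0.0001  0.0001]]
```

View pics/wrist19.png

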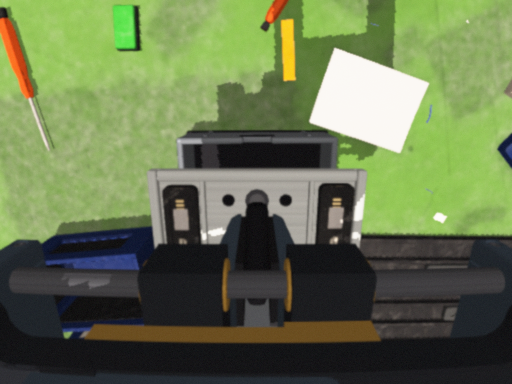

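View pics/scene19.png

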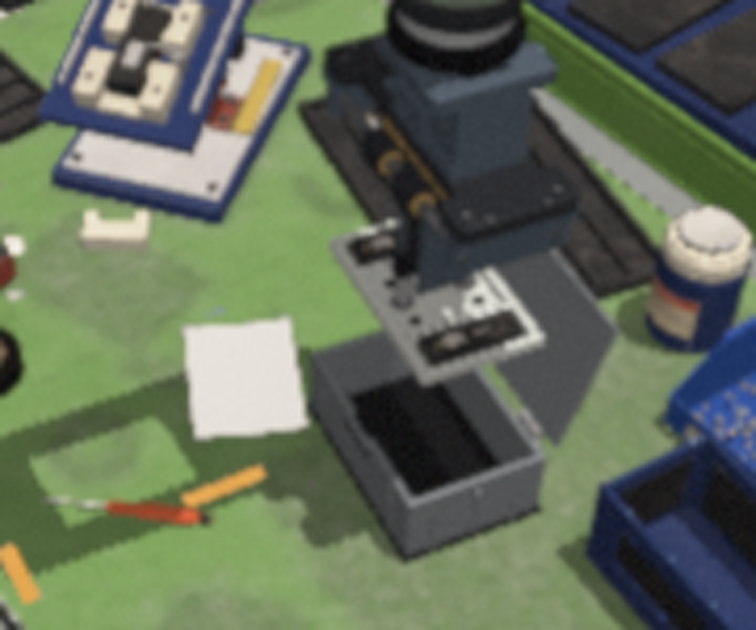

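View pics/top19.png

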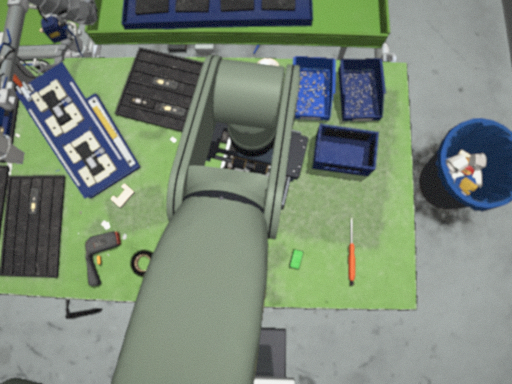

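The wrist view shows the carrier's front rim level from (150,172) to (365,172), with both modules in their seats at (181,210) and (335,210). Next is a depth check of its height and level.

Run:
```python
from h import *
import pickle
np.set_printoptions(precision=4,suppress=True)
d=pickle.load(open("wrist19.pkl","rb"))
print(bydepth(d,[(216,180),(300,180),(216,225),(302,225),(181,235),(336,235),(200,137),(170,205)]))
s=pickle.load(open("scene19.pkl","rb")); S=lambda u,v:(180+u/4.2,90+v/4.2)
P=bydepth(s,[S(375,290),S(430,360),S(530,325),S(495,200),S(612,328),S(500,340),S(560,435),S(590,350),S(540,300)]); print(P)
n=np.linalg.svd(P[5:]-P[5:].mean(0))[2][2]; print("cover normal",n,"angle from horizontal",np.arccos(abs(n[2])))
```

```text
[[ 0.5633 -0.0772  0.1651]
 [ 0.5744 -0.0277  0.1648]
 [ 0.593  -0.0856  0.1611]
 [ 0.6053 -0.0314  0.1607]
 [ 0.5927 -0.1078  0.1667]
 [ 0.6147 -0.0117  0.1659]
 [ 0.5432 -0.1018  0.0548]
 [ 0.5719 -0.1086  0.1669]]
[[ 0.5744 -0.0421  0.1604]
 [ 0.5603 -0.1125  0.1648]
 [ 0.6296 -0.1253  0.1632]
 [ 0.577  -0.1348  0.2972]
 [ 0.6736 -0.1531  0.1565]
 [ 0.6058 -0.1244  0.1638]
 [ 0.6466 -0.1498  0.0715]
 [ 0.6647 -0.1466  0.1371]
 [ 0.6759 -0.089   0.1293]]
cover normal [-0.5603  0.6974 -0.4468] angle from horizontal 1.1076542765406785
```

Run:
```python
from station import manip
print(manip.job_done(), manip.get_state()["time_s"])
```

```text
the job is handed in; nothing more can be done
the job is handed in; nothing more can be done
```

The job is done and handed in at about 28 s of the 67 s allowed. `job_done()` gave no verdict, so what follows is from my own checks.

- **Cover:** I gripped the larger screwdriver, put its blade about 13 mm into the front notch and swung the cover back along its arc. By the blade's path it stands at about 1.9 rad. The fitted angle from the last scene picture was no use, because one of the points I picked lay on the carrier. The top-edge depth point fits about 1.9 rad.
- **Screwdriver:** It lies on the worktop in the free area to the right of the foam pad, and the last top view confirms it.
- **Carrier:** I turned the gripper half round to keep the wrist camera away from the open cover. Then I gripped the handle (12 mm opening, 35 N) and lifted straight up 153 mm.
- **Last checks:** The plate's top is at about 0.161 m, so the underside is about 10 cm above the rim. Left and right depths agree within 1 mm, so it is level. Both modules are in their seats with their tops at about 0.166 m, the joints were practically still, and the wrist carries about 2 N.
- **Disagreement:** Triangulating the handle's height gave 32–39 mm because the views were close together. Depth readings gave about 46 mm for the bar's top, which matches the 47 mm in the text, so I used those.
- **Left alone:** I did not touch the tape roll, the pad or the blue box.

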